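# Size the wooden craft rings on the cone and file them in the drawer

### The job

Size the wooden rings: slide every ring that is on the table down the sizing cone and let go, widest hole first, so that they all sit on it together, each fully down at the marked step where it stops. After that, lay each ring flat in the section of the drawer that bears the same number of dots as its step, and leave the drawer pushed fully shut. Leave the flask, the glue jar and the brush where they are.

Things in the scene. Friction and masses are not known exactly. Their poses are not given: they have to be found in the camera images.
- ring_a: flat wooden ring lying on the table at the start, plain, 52 mm outside, 10 mm high, about 20 g. Its round bore is 40, 32, 24 or 16 mm; no two rings are alike, and the list does not say which ring has which bore: look at the hole, or see at which step of the cone it stops. Some rings are absent (no pose at the start). Origin: its middle, 5 mm above its underside; z along its axis (faces alike).
- ring_b: flat wooden ring lying on the table at the start, plain, 52 mm outside, 10 mm high, about 20 g. Its round bore is 40, 32, 24 or 16 mm; no two rings are alike, and the list does not say which ring has which bore: look at the hole, or see at which step of the cone it stops. Some rings are absent (no pose at the start). Origin: its middle, 5 mm above its underside; z along its axis (faces alike).
- ring_c: flat wooden ring lying on the table at the start, plain, 52 mm outside, 10 mm high, about 20 g. Its round bore is 40, 32, 24 or 16 mm; no two rings are alike, and the list does not say which ring has which bore: look at the hole, or see at which step of the cone it stops. Some rings are absent (no pose at the start). Origin: its middle, 5 mm above its underside; z along its axis (faces alike).
- ring_d: flat wooden ring lying on the table at the start, plain, 52 mm outside, 10 mm high, about 20 g. Its round bore is 40, 32, 24 or 16 mm; no two rings are alike, and the list does not say which ring has which bore: look at the hole, or see at which step of the cone it stops. Some rings are absent (no pose at the start). Origin: its middle, 5 mm above its underside; z along its axis (faces alike).
- cone: fixed upright aluminium sizing cone, 72 mm high; origin: centre of its underside, z up. Foot: disc 80 mm wide, 12 mm high; above it four steps, 15 mm high each, with 1 to 4 dark dots from the bottom up, each narrowing 2.6 mm upwards, a flat shoulder at each lower end; tip 8 mm wide. A ring slides down to the shoulder its bore cannot pass; a ring on a higher step blocks a wider one.
- step1 (a point): point on the cone's axis at the shoulder of step 1 (1 dot), 12 mm above the table: where the centre of the underside of the ring with bore 40 mm comes to rest. The step is 38.4 mm wide at its lower end. Turns with the cone.
- step2 (a point): point on the cone's axis at the shoulder of step 2 (2 dots), 27 mm above the table: where the centre of the underside of the ring with bore 32 mm comes to rest. The step is 30.4 mm wide at its lower end. Turns with the cone.
- step3 (a point): point on the cone's axis at the shoulder of step 3 (3 dots), 42 mm above the table: where the centre of the underside of the ring with bore 24 mm comes to rest. The step is 22.4 mm wide at its lower end. Turns with the cone.
- step4 (a point): point on the cone's axis at the shoulder of step 4 (4 dots), 57 mm above the table: where the centre of the underside of the ring with bore 16 mm comes to rest. The step is 14.4 mm wide at its lower end. Turns with the cone.
- unit: fixed plywood drawer unit, 116 mm deep (x), 266 mm wide (y), 50 mm high, at the robot's right; origin: centre of its underside; its open front faces its own -x, roughly towards the robot.
- drawer (a joint): how far the drawer is out of the unit, m: 0 shut, 0.112 fully out (stop). Slides along the unit's -x; friction about 1 N, stays where it is left. The whole length of the sections is clear of the unit's roof only when the drawer is fully out.
- handle (a point): middle of the drawer's steel bar handle: a round bar 10 mm thick, 90 mm long along the unit's y, 45 mm in front of the drawer's front board (40 mm free between), 31 mm above the table, on two arms at its ends; moves with the drawer. The front board is 8 mm thick, 266 mm wide, its top edge 47 mm above the table.
- section1 (a point): centre of the floor of the drawer section with 1 dot on the front board (sections 1 to 4 run from the unit's +y to its -y side, 61.5 mm apart). Inside about 105 mm along x, 57 mm along y; floor 9 mm above the table, walls 20 mm above the floor. Axes as the unit's; moves with the drawer.
- section2 (a point): centre of the floor of the drawer section with 2 dots on the front board (sections 1 to 4 run from the unit's +y to its -y side, 61.5 mm apart). Inside about 105 mm along x, 57 mm along y; floor 9 mm above the table, walls 20 mm above the floor. Axes as the unit's; moves with the drawer.
- section3 (a point): centre of the floor of the drawer section with 3 dots on the front board (sections 1 to 4 run from the unit's +y to its -y side, 61.5 mm apart). Inside about 105 mm along x, 57 mm along y; floor 9 mm above the table, walls 20 mm above the floor. Axes as the unit's; moves with the drawer.
- section4 (a point): centre of the floor of the drawer section with 4 dots on the front board (sections 1 to 4 run from the unit's +y to its -y side, 61.5 mm apart). Inside about 105 mm along x, 57 mm along y; floor 9 mm above the table, walls 20 mm above the floor. Axes as the unit's; moves with the drawer.
- flask: bystander: purple drinking flask, 64 mm wide, 190 mm tall, standing; origin: centre of its underside.
- glue_jar: bystander: white-lidded glue jar, 60 mm wide, 70 mm tall, standing; origin: centre of its underside.
- brush: bystander: paste brush lying flat; origin: its underside near the middle.
There are look-alikes about, which are no part of the job. What is shaped like the ring_a but grey is not meant. What is shaped like the cone but turquoise is not meant.

How it is judged (in metres and radians):
On the way:
1. all present rings sit on the cone at once, let go, each down at the step of its bore (within 3 mm) (horizontal distance between ring_a and step3 below 0.005 m and z of ring_a in the frame of step3 between 0.002 and 0.008 m and contact force between the fingers and ring_a below 0.3 N and horizontal distance between ring_b and step1 below 0.005 m and z of ring_b in the frame of step1 between 0.002 and 0.008 m and contact force between the fingers and ring_b below 0.3 N and horizontal distance between ring_c and step4 below 0.005 m and z of ring_c in the frame of step4 between 0.002 and 0.008 m and contact force between the fingers and ring_c below 0.3 N and horizontal distance between ring_d and step2 below 0.005 m and z of ring_d in the frame of step2 between 0.002 and 0.008 m and contact force between the fingers and ring_d below 0.3 N), for 0.2 s.
At the end, for the whole second after the job is handed in: every present ring lies flat (its middle within 6 mm of its proper height) and still in the drawer section with the number of dots of its step (within 20 mm across and 35 mm along of the section's middle), and the drawer is shut to within 6 mm (x of ring_a in the frame of section3 between -0.035 and 0.035 m and y of ring_a in the frame of section3 between -0.02 and 0.02 m and z of ring_a in the frame of section3 between -0.001 and 0.011 m and linear speed of each of ring_a, ring_b, ring_c, ring_d below 0.03 m/s and x of ring_b in the frame of section1 between -0.035 and 0.035 m and y of ring_b in the frame of section1 between -0.02 and 0.02 m and z of ring_b in the frame of section1 between -0.001 and 0.011 m and x of ring_c in the frame of section4 between -0.035 and 0.035 m and y of ring_c in the frame of section4 between -0.02 and 0.02 m and z of ring_c in the frame of section4 between -0.001 and 0.011 m and x of ring_d in the frame of section2 between -0.035 and 0.035 m and y of ring_d in the frame of section2 between -0.02 and 0.02 m and z of ring_d in the frame of section2 between -0.001 and 0.011 m and value of joint drawer below 0.006 m); the robot touches nothing.
It fails at once if flask moved more than 4 cm (distance of flask from where it was at the start of the episode above 0.04 m).
It fails at once if flask tipped over (angle between flask's own z axis and vertical above 0.5 rad).
It fails at once if glue jar moved more than 4 cm (distance of glue_jar from where it was at the start of the episode above 0.04 m).
It fails at once if brush moved more than 4 cm (distance of brush from where it was at the start of the episode above 0.04 m).
Of ring_a, ring_b, ring_c, ring_d only 3 to 4 are there at a start; the rules pass over those that are not, and their reading is None.
At some moment in a run one of ring_a, ring_b, ring_c, ring_d may be knocked a few centimetres aside while the robot is not near it.
Once in a run the grip may slacken for a moment while it holds something.
It also fails if it takes over 210 s, if anything falls off the work surface, if the arm or the gripper's body presses on something with over 40 N, if the wrist force passes 120 N, or if a joint passes its speed limit or range.

### The arm

A 6-joint arm with a two-finger parallel gripper is mounted at the origin on the work surface. World frame = base frame: x ahead of the robot, y to its left, z up, the work surface at z = 0. Lengths are in mm, angles in rad, forces in N, time in s.
With the tool pointing down it reaches from about 275 to 1000 mm from the base axis. Payload 8.4 kg.
Tool frame: the origin (TCP) lies midway between the tips of the shut fingers; the grasp point (between the pads) lies 19 mm behind it; z points along the fingers, y is the line along which they close (so a half turn about z gives the same grasp; the last joint's range is limited). The gripper opens to 85 mm and grips with 20 to 120 N. Pads are 22 mm wide; open, the fingers measure 114 mm over their backs; the gripper's body (76 mm by 85 mm) begins 54 mm behind the grasp point. The pads swing forward as they close: fully open they stand 13 mm farther back than shut.
Start: joints at [-1.199, 0.353, 1.633, -0, 1.155, -0.002], TCP at [228.221, -581.845, 231.281] pointing down, gripper open.
Joint ranges: [-2.63, 2.63], [-0.92, 2.1], [0.06, 2.66], [-1.3, 4.44], [0, 2.69], [-3.02, 3.02]. Speed limits (rad/s): [2.22, 2.22, 2.79, 3.14, 3.14, 3.14].

### API

Orientations are given as [roll, pitch, yaw] about the fixed x, y, z axes, in that order (R = Rz(yaw) Ry(pitch) Rx(roll)).
In Python, from rig import r, imaging gives the robot as it stands. The module is installed in compiled form; this text tells all that it offers.
- The arm moves only by the tool arm_command, never from a script. Its argument "deltas" is a list of rows, each an object of numbers: "hand": the finger opening in mm, from 0 to 85.4; "tx", "ty", "tz": the shift along the tool's x, y, z in mm; "wx", "wy", "wz": the turn, a rotation vector about the tool's x, y, z in rad. A call has 1 to 8 rows; each row shifts and turns the commanded pose from where the row before left it, along the tool's axes as they then stand; what a row does not reach is not made up. A row lasts 1/8 s, in which the tool goes at most 62.5 mm and 10.7 degrees, less where a joint would pass 70% of its speed; a pose out of reach is approached as far as the arm can. A call with a gripper value outside its range is refused whole. The fingers move at their own pace and stop on an object; "squeeze" is the grip in N (left out, the last holds). Time passes only in rows, so rows that do not move let the fingers close. It gives the time, the measured TCP pose, the force, the opening and the grip force at its end, in the units of the state.
- r.sense(): the state, without advancing time (a new reading comes with each control period).
- imaging.grab_frame(name): name is "side" or "top" or "wrist"; returns a dict with "image" (384x512x3 uint8, red, green, blue), "mtx" (3x3 intrinsics, pixels), "world_to_cam" (4x4, takes a point from world to camera coordinates). Camera axes: x right, y up, looking along -z (the intrinsics and any distortion apply to the point x, -y, -z); pixel columns grow to the right and rows downward; lengths in mm; the calibration is good to about 2 mm. The wrist camera is an equidistant fisheye: a pixel r from the principal point sees the ray r / f radians off the axis. A picture is of the moment at which its call begins. There is no depth.
- r.sign_off(): hands the job in; it is judged then, once.
The state is a dict: "clock": time; "qpos": joint angles; "qvel": joint speeds; "joint_efforts": joint torques, N m; "eef_pos": TCP position; "tcp_rot": TCP orientation; "contact_force": force on the tool from outside, world axes, zero at the start; "wrist_torque": the same for the moment, N m; "opening": opening from 0.0 (shut) to 1.0 (fully open); "grasp_force": force on a finger pad.
Only numpy, scipy, OpenCV 4.12 (cv2) and the standard library are available. Lean on these libraries where they do the work, as an engineer would, in place of code of your own. Each camera call takes 0.05 s, during which the arm holds its last target. There are 200 camera calls.

## Working session

There is one attempt and no reset: what is moved stays moved. The work goes in short steps, Python scripts to look and compute and a tool call to move; the robot and the scene stay as the last step left them, time stands still between calls to the robot, and variables do not carry over. Pictures are saved under pics/ and viewed, at most 14 in all, crops included, and the job is handed in when it is done.

Besides the shell and the picture viewer there is one more tool, called after "Call:" by a JSON object that holds its "op" and its "data". arm_command: Moves the arm, as the interface text tells. Its arguments: {"type":"object","properties":{"deltas":{"type":"array"},"squeeze":{"type":"number"}},"required":["deltas"]}

```bash
mkdir -p pics
cat > h.py <<'E'
import numpy as np,cv2
from rig import r,imaging
def grab(n,save=None):
    f=imaging.grab_frame(n)
    if save: cv2.imwrite('pics/'+save,f['image'][:,:,::-1])
    return f
def ray(f,u,v,fish=False):
    K=f['mtx'];x=(u-K[0,2])/K[0,0];y=(v-K[1,2])/K[1,1]
    if fish:
        t=np.hypot(x,y);s=np.sin(t)/t if t>1e-9 else 1;d=np.array([x*s,-y*s,-np.cos(t)])
    else: d=np.array([x,-y,-1.])
    T=f['world_to_cam'];R=T[:3,:3];return -R.T@T[:3,3],R.T@d
def onz(f,u,v,z,fish=False):
    o,d=ray(f,u,v,fish);return o+d*(z-o[2])/d[2]
def proj(f,p,fish=False):
    T=f['world_to_cam'];c=T[:3,:3]@np.array(p,float)+T[:3,3];x,y,z=c[0],-c[1],-c[2];K=f['mtx']
    if fish:
        h=np.hypot(x,y);t=np.arctan2(h,z);a,b=x/h*t,y/h*t
    else:a,b=x/z,y/z
    return K[0,0]*a+K[0,2],K[1,1]*b+K[1,2]
E
python3 - <<'E'
from h import *
s=r.sense();print(s)
for n in('side','top','wrist'):
    f=grab(n,n+'0.png');print(n,f['mtx'].round(1).tolist(),f['world_to_cam'].round(3).tolist())
a=[cv2.imread(f'pics/{n}0.png') for n in('side','top')]
E
```

```text
{'clock': 0.0, 'qpos': array([-1.19937695e+00,  3.53703079e-01,  1.63412826e+00, -6.03925003e-06,
        1.15518634e+00, -2.42559985e-03]), 'qvel': array([-2.06698052e-03,  2.13923061e-04,  1.31483467e-03, -8.52614168e-04,
        3.58793313e-04, -6.38217658e-05]), 'joint_efforts': array([ 2.19194560e-03, -6.05245185e+01, -3.42071700e+01,  9.30925148e-05,
        9.36485681e-03, -1.36434360e-05]), 'eef_pos': array([ 228.06067521, -581.39847347,  230.52988404]), 'tcp_rot': array([-3.14016762e+00,  2.06509860e-06,  3.73847421e-01]), 'contact_force': array([ 0.49045707, -0.08582639,  0.13524424]), 'wrist_torque': array([-0.04185459, -0.02594418, -0.01151299]), 'grasp_force': 0.0, 'opening': 0.9999820787892002}
side [[458.9, 0.0, 255.8], [0.0, 458.9, 196.0], [0.0, 0.0, 1.0]] [[-0.812, -0.583, 0.004, 431.711], [0.321, -0.441, 0.838, -243.02], [-0.487, 0.682, 0.546, -953.32], [0.0, 0.0, 0.0, 1.0]]
top [[472.5, 0.0, 254.4], [0.0, 472.5, 181.5], [0.0, 0.0, 1.0]] [[-0.002, -1.0, 0.002, -2.578], [0.997, -0.002, 0.076, -528.236], [-0.076, 0.002, 0.997, -1451.343], [0.0, 0.0, 0.0, 1.0]]
wrist [[297.3, 0.0, 251.6], [0.0, 297.3, 188.0], [0.0, 0.0, 1.0]] [[0.366, -0.931, -0.002, -623.598], [0.881, 0.347, -0.322, 43.409], [0.3, 0.116, 0.947, -379.071], [0.0, 0.0, 0.0, 1.0]]
```

View pics/top0.png

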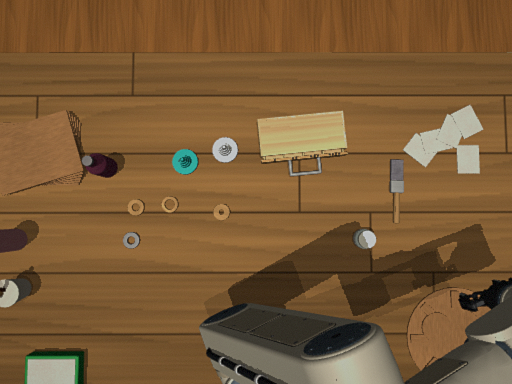

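View pics/side0.png

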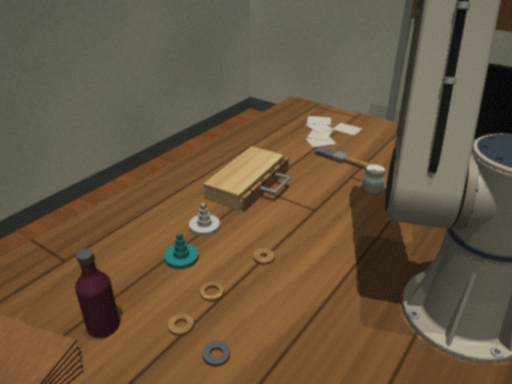

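Top view: wooden rings at (136,207), (170,204) and (222,212). The look-alikes are a grey ring at (131,240) and a turquoise cone at (185,161). The aluminium cone is at (225,150) and the drawer unit at about (302,138), with its handle at (305,170). The flask is at (100,163), the jar at (366,239) and the brush at (397,190). I'll check the choice in a close crop and measure.

Run:
```python
from h import *
f=grab('top');g=grab('side')
im=f['image'];print('cam',ray(f,0,0)[0])
a=cv2.resize(im[100:260,110:360,::-1],None,fx=3.2,fy=3.2,interpolation=cv2.INTER_CUBIC);cv2.imwrite('pics/crop1.png',a)
def centre(f,p,z,n=14,k=6):
    u,v=p;c=f['image'][v-n:v+n+1,u-n:u+n+1].astype(float)
    bg=np.median(np.concatenate([c[0],c[-1]]),0)
    d=cv2.resize(np.abs(c-bg).sum(2),None,fx=k,fy=k,interpolation=cv2.INTER_CUBIC)
    m=cv2.threshold(np.clip(d,0,255).astype(np.uint8),0,255,cv2.THRESH_OTSU)[1]
    cs,h=cv2.findContours(m,cv2.RETR_CCOMP,cv2.CHAIN_APPROX_NONE)
    i=max(range(len(cs)),key=lambda i:cv2.contourArea(cs[i]));e=cv2.fitEllipse(cs[i])
    ho=[cv2.contourArea(cs[j]) for j in range(len(cs)) if h[0][j][3]==i]
    cx=(e[0][0]+.5)/k-.5+u-n;cy=(e[0][1]+.5)/k-.5+v-n
    print(p,'px',round(cx,2),round(cy,2),'axes',np.round(np.array(e[1])/k,1),'bore ratio',np.sqrt(max(ho+[0])/cv2.contourArea(cs[i])).round(2),'xy',onz(f,cx,cy,z).round(1))
for p in((136,207),(170,204),(222,212),(131,240)):centre(f,p,8)
for p in((180,324),(211,291),(263,256)):centre(g,p,8,20)
centre(f,(225,150),10,20)
hsv=cv2.cvtColor(im,cv2.COLOR_RGB2HSV)
print(im[130,300],im[155,280],im[150,225],im[170,300])
```

```text
cam [4.16073346e+02 6.42566076e-02 1.48738661e+03]
(136, 207) px 136.1 207.53 axes [15.5 28. ] bore ratio 0.44 xy [448.  366.6   8. ]
(170, 204) px 169.14 206.23 axes [17.9 27.1] bore ratio 0.6 xy [451.9 263.4   8. ]
(222, 212) px 222.76 211.63 axes [14.9 21.7] bore ratio 0.22 xy [434.8  95.7   8. ]
(131, 240) px 131.37 239.68 axes [16.3 17.9] bore ratio 0.39 xy [348.2 379.5   8. ]
(180, 324) px 179.88 322.5 axes [17.8 24.8] bore ratio 0.62 xy [453.9 368.6   8. ]
(211, 291) px 216.26 293.31 axes [17.9 38.8] bore ratio 0.0 xy [446.7 263.7   8. ]
(263, 256) px 263.42 254.33 axes [12.8 18.9] bore ratio 0.51 xy [438.2  98.8   8. ]
(225, 150) px 224.55 149.35 axes [25.  25.3] bore ratio 0.42 xy [630.7  90.6  10. ]
[191 170 113] [173 142  93] [131 133 131] [109  77  41]
```

View pics/crop1.png

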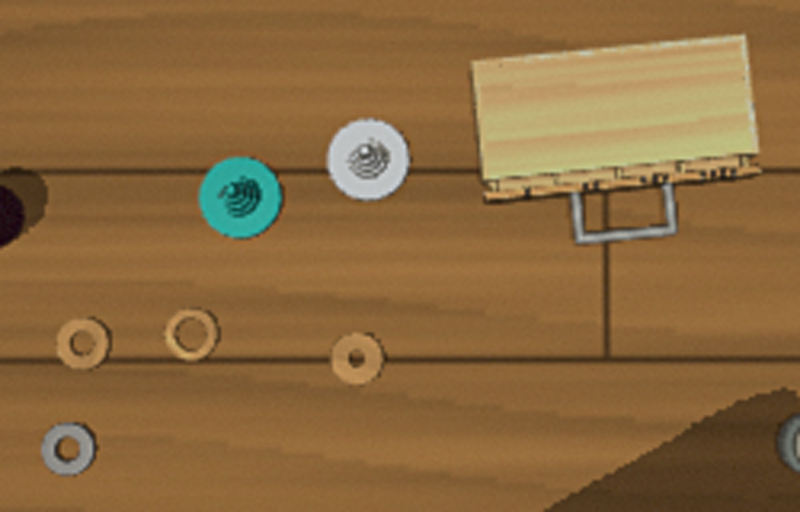

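The crop confirms it. There are three wooden rings, apparently with bores 24 (left), 40 (middle) and 16 (right). The grey ring and the turquoise cone are not meant. The unit has yaw of about +0.09 and its dots run left to right. Next I'll get the unit and handle geometry and the first move.

```bash
cat >> h.py <<'E'
def delta(x,y,z,yaw):
    "shift in tool axes (after turning first) for a tool-down goal"
    s=r.sense();p=s['eef_pos'];y0=s['tcp_rot'][2]
    dy=(yaw-y0+np.pi)%(2*np.pi)-np.pi
    R=np.array([[np.cos(yaw),np.sin(yaw)],[np.sin(yaw),-np.cos(yaw)]])
    t=R@(np.array([x,y])-p[:2])
    print('at',p.round(1),s['tcp_rot'].round(3),'-> wz',round(-dy,3),'tx %.1f ty %.1f tz %.1f'%(t[0],t[1],p[2]-z))
E
python3 - <<'E'
from h import *
f=grab('top');c=lambda u,v:((u+.5)/3.2-.5+110,(v+.5)/3.2-.5+100)
P=[onz(f,*c(*q),50) for q in((472,61),(745,36),(757,154),(484,180))]
for p in P:print(p.round(1))
print('side len',np.linalg.norm(P[1]-P[0]),np.linalg.norm(P[3]-P[0]),'centre',np.mean(P,0).round(1))
d=P[0]-P[1]+P[3]-P[2];th=np.arctan2(-d[0],d[1]);print('yaw',th)
# handle: grey pixels
im=f['image'].astype(int);m=np.zeros(im.shape[:2],np.uint8)
m[158:182,284:326]=(im.max(2)-im.min(2)<22)[158:182,284:326]&(im.max(2)>80)[158:182,284:326]
ys,xs=np.nonzero(m);print(len(xs),xs.min(),xs.max(),ys.min(),ys.max())
for x in range(xs.min(),xs.max()+1,4):
    yy=ys[xs==x];print(x,yy.tolist(), onz(f,x,yy.max()-1,31)[:2].round(1) if len(yy) else '')
u=np.array([np.cos(th),np.sin(th)]);C=np.mean(P,0)[:2]
print('pred handle',C-u*(58+45))
for q in((83,343),(191.5,334),(357.5,358),(368,159)):print(onz(f,*c(*q),8).round(1))
delta(*(C-u*103),140,th+np.pi/2)
g=grab('side');print(proj(g,[*(C-u*103),31]))
E
```

```text
[719.9 -12.   50. ]
[ 744.  -275.5   50. ]
[ 629.2 -285.2   50. ]
[604.5 -23.3  50. ]
side len 264.584049648599 116.00679246654552 centre [ 674.4 -149.    50. ]
yaw 0.09274563436560887
165 288 321 158 175
288 [160, 161] [ 594.  -107.6]
292 [172, 173, 174, 175] [ 550.4 -119.7]
296 [173, 174, 175] [ 550.4 -132.1]
300 [172, 173, 174] [ 553.5 -144.5]
304 [172, 173, 174] [ 553.4 -156.9]
308 [172, 173] [ 556.5 -169.3]
312 [171, 172, 173] [ 556.5 -181.7]
316 [171, 172, 173] [ 556.5 -194.1]
320 [161, 162, 163, 164, 165, 166, 167, 168, 169, 170, 171, 172] [ 559.6 -206.5]
pred handle [ 571.8412477 -158.5481298]
[450.2 368.2   8. ]
[458.8 262.4   8. ]
[435.1 100.    8. ]
[631.   90.4   8. ]
at [ 228.2 -581.7  231. ] [-3.141 -0.     0.374] -> wz -1.29 tx 389.5 ty 381.4 tz 91.0
(np.float64(276.54640135387416), np.float64(183.32270378787925))
```

Call:
{"op": "arm_command", "data": {"deltas": [{"wz": -0.184,"hand": 34},{"wz": -0.184},{"wz": -0.184},{"wz": -0.184},{"wz": -0.184},{"wz": -0.184},{"wz": -0.184},{"tx": 40,"ty": 36}]}}

```text
schema error: expected keys hand, tx, ty, tz, wx, wy, wz
```

Call:
{"op": "arm_command", "data": {"deltas": [{"tx": 43,"ty": 41,"tz": 8},{"tx": 43,"ty": 41,"tz": 8},{"tx": 43,"ty": 41,"tz": 8},{"tx": 43,"ty": 41,"tz": 8},{"tx": 43,"ty": 41,"tz": 8},{"tx": 43,"ty": 41,"tz": 8},{"tx": 43,"ty": 41,"tz": 8},{"tx": 43,"ty": 41,"tz": 8}]}}

```text
schema error: expected keys hand, tx, ty, tz, wx, wy, wz
```

Run:
```python
from h import *
f=grab('wrist','w1.png')
print(r.sense()['eef_pos'],r.sense()['tcp_rot'],r.sense()['opening'],f['world_to_cam'].round(3).tolist())
print(proj(f,[555,-161,31],True),proj(f,[631,90.4,12],True))
```

```text
[ 228.19844057 -581.78544709  231.18155599] [-3.14141496e+00 -6.99281271e-06  3.73756431e-01] 0.9968791885180892 [[0.366, -0.931, -0.001, -624.138], [0.881, 0.347, -0.322, 43.378], [0.3, 0.116, 0.947, -378.975], [0.0, 0.0, 0.0, 1.0]]
(np.float64(70.41300471098774), np.float64(-123.66978481878888)) (np.float64(6.503270615158613), np.float64(-133.89771675915168))
```

View pics/w1.png

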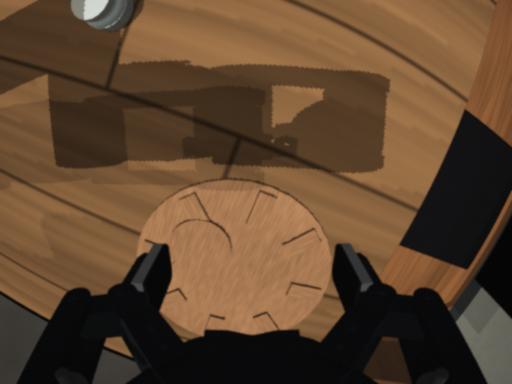

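The wrist view shows the arm hasn't moved: a wooden disc at (235,255), the jar at (100,10) and no ring. Every row needs all seven keys.

Call:
{"op": "arm_command", "data": {"deltas": [{"hand": 34,"tx": 0,"ty": 0,"tz": 0,"wx": 0,"wy": 0,"wz": -0.184},{"hand": 34,"tx": 0,"ty": 0,"tz": 0,"wx": 0,"wy": 0,"wz": -0.184},{"hand": 34,"tx": 0,"ty": 0,"tz": 0,"wx": 0,"wy": 0,"wz": -0.184},{"hand": 34,"tx": 0,"ty": 0,"tz": 0,"wx": 0,"wy": 0,"wz": -0.184},{"hand": 34,"tx": 0,"ty": 0,"tz": 0,"wx": 0,"wy": 0,"wz": -0.184},{"hand": 34,"tx": 0,"ty": 0,"tz": 0,"wx": 0,"wy": 0,"wz": -0.184},{"hand": 34,"tx": 0,"ty": 0,"tz": 0,"wx": 0,"wy": 0,"wz": -0.184},{"hand": 34,"tx": 40,"ty": 36,"tz": 0,"wx": 0,"wy": 0,"wz": 0}]}}

```text
clock: 1.4
eef_pos: [259.6, -540.3, 231.2]
tcp_rot: [-3.141, 0.001, 1.662]
contact_force: [0.0, 0.8, -0.0]
opening: 0.396
grasp_force: 0.0
```

Call:
{"op": "arm_command", "data": {"deltas": [{"hand": 34,"tx": 43,"ty": 41,"tz": 8,"wx": 0,"wy": 0,"wz": 0},{"hand": 34,"tx": 43,"ty": 41,"tz": 8,"wx": 0,"wy": 0,"wz": 0},{"hand": 34,"tx": 43,"ty": 41,"tz": 8,"wx": 0,"wy": 0,"wz": 0},{"hand": 34,"tx": 43,"ty": 41,"tz": 8,"wx": 0,"wy": 0,"wz": 0},{"hand": 34,"tx": 43,"ty": 41,"tz": 8,"wx": 0,"wy": 0,"wz": 0},{"hand": 34,"tx": 43,"ty": 41,"tz": 8,"wx": 0,"wy": 0,"wz": 0},{"hand": 34,"tx": 43,"ty": 41,"tz": 8,"wx": 0,"wy": 0,"wz": 0},{"hand": 34,"tx": 0,"ty": 0,"tz": 0,"wx": 0,"wy": 0,"wz": 0}]}}

```text
clock: 2.4
eef_pos: [520.8, -209.7, 174.8]
tcp_rot: [3.141, -0.001, 1.666]
contact_force: [-0.3, -0.5, -0.2]
opening: 0.394
grasp_force: 0.0
```

Run:
```python
from h import *
f=grab('wrist','w2.png')
delta(555,-161,90,1.6635)
print(proj(f,[555,-161,31],True),proj(f,[631,90.4,12],True))
```

```text
at [ 519.6 -211.3  175. ] [-3.141 -0.     1.665] -> wz 0.002 tx 46.8 ty 39.9 tz 85.0
(np.float64(293.1248068159606), np.float64(130.53052526673576)) (np.float64(376.32380121553626), np.float64(-71.88274009691807))
```

View pics/w2.png

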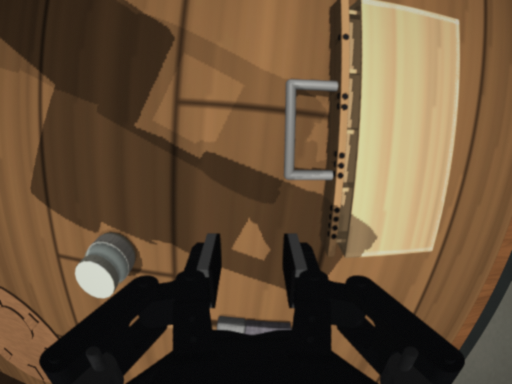

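The wrist view shows the handle bar centred at about (290,130), against a prediction of (293,131). The front board is at column 340, with 40 mm free between. I'll descend and grip the bar.

Call:
{"op": "arm_command", "data": {"deltas": [{"hand": 34,"tx": 24,"ty": 19,"tz": 0,"wx": 0,"wy": 0,"wz": 0},{"hand": 34,"tx": 23,"ty": 19,"tz": 0,"wx": 0,"wy": 0,"wz": 0},{"hand": 34,"tx": 0,"ty": 0,"tz": 40,"wx": 0,"wy": 0,"wz": 0},{"hand": 34,"tx": 0,"ty": 0,"tz": 40,"wx": 0,"wy": 0,"wz": 0},{"hand": 34,"tx": 0,"ty": 0,"tz": 40,"wx": 0,"wy": 0,"wz": 0},{"hand": 34,"tx": 0,"ty": 0,"tz": 25,"wx": 0,"wy": 0,"wz": 0},{"hand": 34,"tx": 0,"ty": 0,"tz": 14,"wx": 0,"wy": 0,"wz": 0},{"hand": 34,"tx": 0,"ty": 0,"tz": 0,"wx": 0,"wy": 0,"wz": 0}]}}

```text
clock: 3.45
eef_pos: [551.8, -163.3, 15.9]
tcp_rot: [-3.141, -0.0, 1.661]
contact_force: [0.9, -0.2, -0.1]
opening: 0.396
grasp_force: 0.0
```

Call:
{"op": "arm_command", "data": {"deltas": [{"hand": 0,"tx": 0,"ty": 0,"tz": 0,"wx": 0,"wy": 0,"wz": 0},{"hand": 0,"tx": 0,"ty": 0,"tz": 0,"wx": 0,"wy": 0,"wz": 0},{"hand": 0,"tx": 0,"ty": 0,"tz": 0,"wx": 0,"wy": 0,"wz": 0},{"hand": 0,"tx": 0,"ty": 0,"tz": 0,"wx": 0,"wy": 0,"wz": 0}], "squeeze": 30}}

```text
clock: 3.95
eef_pos: [553.4, -163.1, 17.5]
tcp_rot: [3.14, 0.001, 1.662]
contact_force: [-1.3, -2.0, 6.5]
opening: 0.105
grasp_force: 29.7
```

Call:
{"op": "arm_command", "data": {"deltas": [{"hand": 0,"tx": 0,"ty": -10,"tz": 0,"wx": 0,"wy": 0,"wz": 0},{"hand": 0,"tx": 0,"ty": -18,"tz": 0,"wx": 0,"wy": 0,"wz": 0},{"hand": 0,"tx": 0,"ty": -18,"tz": 0,"wx": 0,"wy": 0,"wz": 0},{"hand": 0,"tx": 0,"ty": -18,"tz": 0,"wx": 0,"wy": 0,"wz": 0},{"hand": 0,"tx": 0,"ty": -18,"tz": 0,"wx": 0,"wy": 0,"wz": 0},{"hand": 0,"tx": 0,"ty": -18,"tz": 0,"wx": 0,"wy": 0,"wz": 0},{"hand": 0,"tx": 0,"ty": -11,"tz": 0,"wx": 0,"wy": 0,"wz": 0},{"hand": 0,"tx": 0,"ty": -3,"tz": 0,"wx": 0,"wy": 0,"wz": 0}]}}

```text
clock: 4.95
eef_pos: [455.3, -175.8, 19.9]
tcp_rot: [3.111, 0.01, 1.659]
contact_force: [57.9, 23.4, -25.9]
opening: 0.101
grasp_force: 31.2
```

The force shows the stop reached after 98 mm, so the drawer started about 10 mm out. I'll relax, let go and rise.

Call:
{"op": "arm_command", "data": {"deltas": [{"hand": 0,"tx": 0,"ty": 8,"tz": 0,"wx": 0,"wy": 0,"wz": 0},{"hand": 0,"tx": 0,"ty": 5,"tz": 0,"wx": 0,"wy": 0,"wz": 0},{"hand": 34,"tx": 0,"ty": 0,"tz": 0,"wx": 0,"wy": 0,"wz": 0},{"hand": 34,"tx": 0,"ty": 0,"tz": 0,"wx": 0,"wy": 0,"wz": 0},{"hand": 34,"tx": 0,"ty": 0,"tz": 0,"wx": 0,"wy": 0,"wz": 0},{"hand": 34,"tx": 0,"ty": 0,"tz": -25,"wx": 0,"wy": 0,"wz": 0},{"hand": 34,"tx": 0,"ty": 0,"tz": -50,"wx": 0,"wy": 0,"wz": 0},{"hand": 68,"tx": 0,"ty": 0,"tz": -50,"wx": 0,"wy": 0,"wz": 0}]}}

```text
clock: 5.95
eef_pos: [450.9, -171.4, 142.0]
tcp_rot: [-3.14, -0.001, 1.662]
contact_force: [0.9, 0.3, 0.3]
opening: 0.596
grasp_force: 0.0
```

Call:
{"op": "arm_command", "data": {"deltas": [{"hand": 68,"tx": 50,"ty": 0,"tz": -20,"wx": 0,"wy": 0,"wz": 0},{"hand": 68,"tx": 55,"ty": 0,"tz": 0,"wx": 0,"wy": 0,"wz": 0},{"hand": 68,"tx": 55,"ty": 0,"tz": 0,"wx": 0,"wy": 0,"wz": 0},{"hand": 68,"tx": 55,"ty": 0,"tz": 0,"wx": 0,"wy": 0,"wz": 0},{"hand": 68,"tx": 55,"ty": 0,"tz": 0,"wx": 0,"wy": 0,"wz": 0},{"hand": 68,"tx": 55,"ty": 0,"tz": 0,"wx": 0,"wy": 0,"wz": 0},{"hand": 68,"tx": 25,"ty": 0,"tz": 0,"wx": 0,"wy": 0,"wz": 0},{"hand": 68,"tx": 0,"ty": 0,"tz": 0,"wx": 0,"wy": 0,"wz": 0}]}}

```text
clock: 6.95
eef_pos: [419.4, 177.9, 160.9]
tcp_rot: [-3.141, 0.0, 1.665]
contact_force: [-0.1, -0.1, 0.7]
opening: 0.794
grasp_force: 0.0
```

Run:
```python
from h import *
grab('top','t3.png');f=grab('wrist','w3.png')
delta(459,262.5,60,1.6635)
for p in((459,262.5,10),(450,368,10),(435,100,10),(631,90.4,12)):print(np.round(proj(f,p,True),1))
a=cv2.imread('pics/w3.png');b=cv2.imread('pics/t3.png')[90:282,110:366];b=cv2.resize(b,(512,384),interpolation=cv2.INTER_CUBIC)
cv2.imwrite('pics/both3.png',cv2.resize(np.hstack([a,b]),None,fx=.78,fy=.78,interpolation=cv2.INTER_AREA))
```

```text
at [419.5 176.2 160.9] [-3.141e+00  1.000e-03  1.663e+00] -> wz -0.001 tx 82.3 ty 47.3 tz 100.9
[301.9  93.1]
[302.9  -9.7]
[260.4 240.7]
[411.8 255.5]
```

View pics/both3.png

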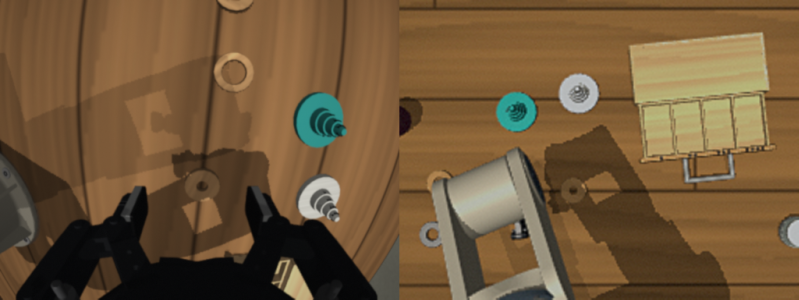

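The drawer is out with its four sections open. In the wrist frame the wide-bore ring is at about (299,92), against a prediction of (302,93), and the cone is at about (410,253). I'll write a ring measurement for the wrist camera.

```bash
cat >> h.py <<'E'
def ring(f,p,z=10,fish=True,n=34,k=4,show=None,D=52,ch=2):
    "centre/outer/inner diameter of a ring near p, by contours cast onto plane z"
    u,v=map(int,np.round(proj(f,[p[0],p[1],z],fish)));H,W=f['image'].shape[:2]
    x0,x1,y0,y1=max(u-n,0),min(u+n+1,W),max(v-n,0),min(v+n+1,H)
    c=cv2.resize(f['image'][y0:y1,x0:x1],None,fx=k,fy=k,interpolation=cv2.INTER_CUBIC)
    if show: cv2.imwrite('pics/'+show,c[:,:,::-1])
    g=cv2.cvtColor(c,cv2.COLOR_RGB2GRAY);best=[]
    for t in range(40,230,3):
        m=(g>t).astype(np.uint8)
        for cc in cv2.findContours(m,cv2.RETR_LIST,cv2.CHAIN_APPROX_NONE)[0]:
            if len(cc)<60: continue
            q=np.array([onz(f,(a+.5)/k-.5+x0,(b+.5)/k-.5+y0,z,fish)[:2] for a,b in cc[::3,0]])
            A=np.c_[2*q,np.ones(len(q))];s=np.linalg.lstsq(A,(q**2).sum(1),rcond=None)[0]
            rr=np.sqrt(max(s[2]+s[0]**2+s[1]**2,0));e=np.abs(np.hypot(*(q-s[:2]).T)-rr).mean()
            if rr>6 and rr<45 and e<1.0 and np.hypot(*(s[:2]-p[:2]))<35: best.append((round(2*rr,1),s[:2].round(1).tolist(),round(e,2),t))
    best.sort(key=lambda b:b[2])
    o=[b for b in best if abs(b[0]-D)<5][:2];i=[b for b in best if b[0]<45][:3]
    print('outer',o,'inner',i);return o,i
E
python3 - <<'E'
from h import *
f=grab('wrist')
ring(f,(459,262.5));ring(f,(435,100))
ring(f,(631,90.4),z=12,D=80,n=50)
f=grab('top')
ring(f,(631,90.4),z=12,D=80,n=18,fish=False,k=8)
E
```

```text
outer [(np.float64(49.6), [457.3, 264.1], np.float64(0.29), 115), (np.float64(49.2), [457.2, 264.1], np.float64(0.34), 118)] inner [(np.float64(32.3), [456.9, 263.3], np.float64(0.12), 103), (np.float64(32.5), [456.9, 263.3], np.float64(0.12), 106), (np.float64(32.7), [456.8, 263.3], np.float64(0.12), 109)]
outer [] inner [(np.float64(17.2), [433.0, 102.5], np.float64(0.22), 64), (np.float64(16.8), [432.9, 102.5], np.float64(0.25), 61), (np.float64(17.8), [433.0, 102.6], np.float64(0.25), 67)]
outer [] inner [(np.float64(23.2), [633.3, 82.1], np.float64(0.26), 175)]
outer [(np.float64(78.8), [630.7, 90.8], np.float64(0.32), 142), (np.float64(79.5), [630.7, 90.9], np.float64(0.33), 133)] inner []
```

Call:
{"op": "arm_command", "data": {"deltas": [{"hand": 68,"tx": 27,"ty": 15,"tz": 0,"wx": 0,"wy": 0,"wz": 0},{"hand": 68,"tx": 27,"ty": 16,"tz": 0,"wx": 0,"wy": 0,"wz": 0},{"hand": 68,"tx": 27,"ty": 16,"tz": 0,"wx": 0,"wy": 0,"wz": 0},{"hand": 68,"tx": 0,"ty": 0,"tz": 20,"wx": 0,"wy": 0,"wz": 0},{"hand": 68,"tx": 0,"ty": 0,"tz": 20,"wx": 0,"wy": 0,"wz": 0},{"hand": 68,"tx": 0,"ty": 0,"tz": 0,"wx": 0,"wy": 0,"wz": 0}]}}

```text
clock: 7.9
eef_pos: [458.8, 260.1, 120.1]
tcp_rot: [-3.139, 0.001, 1.66]
contact_force: [0.1, -0.2, 0.9]
opening: 0.796
grasp_force: 0.0
```

Run:
```python
from h import *
f=grab('wrist')
ring(f,(459,262.5),n=60,k=3);ring(f,(450,368))
delta(459,262.5,-1,1.6635)
```

```text
outer [(np.float64(49.4), [457.3, 264.8], np.float64(0.35), 97), (np.float64(49.0), [457.3, 264.8], np.float64(0.35), 103)] inner [(np.float64(33.0), [457.5, 264.0], np.float64(0.13), 106), (np.float64(33.2), [457.5, 264.0], np.float64(0.13), 109), (np.float64(32.8), [457.5, 264.0], np.float64(0.14), 103)]
outer [(np.float64(49.7), [448.5, 370.0], np.float64(0.26), 112), (np.float64(49.4), [448.5, 370.0], np.float64(0.27), 115)] inner [(np.float64(24.8), [448.5, 369.4], np.float64(0.14), 109), (np.float64(25.1), [448.5, 369.3], np.float64(0.15), 112), (np.float64(25.3), [448.5, 369.3], np.float64(0.16), 115)]
at [459.4 260.5 121. ] [-3.14e+00  1.00e-03  1.66e+00] -> wz -0.003 tx 2.0 ty -0.2 tz 122.0
```

The middle ring's bore measures about 32 and the others 24 and 16, so it is still the widest present. Step 2 should confirm that. I'll grasp it.

Call:
{"op": "arm_command", "data": {"deltas": [{"hand": 68,"tx": 4,"ty": -1.5,"tz": 30,"wx": 0,"wy": 0,"wz": 0},{"hand": 68,"tx": 0,"ty": 0,"tz": 35,"wx": 0,"wy": 0,"wz": 0},{"hand": 68,"tx": 0,"ty": 0,"tz": 35,"wx": 0,"wy": 0,"wz": 0},{"hand": 68,"tx": 0,"ty": 0,"tz": 15,"wx": 0,"wy": 0,"wz": 0},{"hand": 68,"tx": 0,"ty": 0,"tz": 6,"wx": 0,"wy": 0,"wz": 0},{"hand": 68,"tx": 0,"ty": 0,"tz": 0,"wx": 0,"wy": 0,"wz": 0}]}}

```text
clock: 8.7
eef_pos: [458.3, 265.7, 1.0]
tcp_rot: [3.141, -0.0, 1.662]
contact_force: [0.1, 0.4, 0.3]
opening: 0.792
grasp_force: 0.0
```

Call:
{"op": "arm_command", "data": {"deltas": [{"hand": 40,"tx": 0,"ty": 0,"tz": 0,"wx": 0,"wy": 0,"wz": 0},{"hand": 40,"tx": 0,"ty": 0,"tz": 0,"wx": 0,"wy": 0,"wz": 0},{"hand": 40,"tx": 0,"ty": 0,"tz": 0,"wx": 0,"wy": 0,"wz": 0},{"hand": 40,"tx": 0,"ty": 0,"tz": 0,"wx": 0,"wy": 0,"wz": 0}], "squeeze": 35}}

```text
clock: 9.2
eef_pos: [458.4, 265.9, 1.7]
tcp_rot: [3.14, -0.001, 1.662]
contact_force: [-1.1, -1.5, 7.4]
opening: 0.582
grasp_force: 27.6
```

Call:
{"op": "arm_command", "data": {"deltas": [{"hand": 40,"tx": 0,"ty": 0,"tz": -25,"wx": 0,"wy": 0,"wz": 0},{"hand": 40,"tx": 0,"ty": 0,"tz": -45,"wx": 0,"wy": 0,"wz": 0},{"hand": 40,"tx": 0,"ty": 0,"tz": -45,"wx": 0,"wy": 0,"wz": 0},{"hand": 40,"tx": 0,"ty": 0,"tz": -25,"wx": 0,"wy": 0,"wz": 0},{"hand": 40,"tx": 0,"ty": 0,"tz": 0,"wx": 0,"wy": 0,"wz": 0},{"hand": 40,"tx": 0,"ty": 0,"tz": 0,"wx": 0,"wy": 0,"wz": 0}]}}

```text
clock: 9.95
eef_pos: [457.3, 265.4, 140.1]
tcp_rot: [-3.141, 0.0, 1.662]
contact_force: [-0.7, -0.2, -1.5]
opening: 0.575
grasp_force: 37.7
```

Run:
```python
from h import *
s=r.sense();f=grab('wrist','w4.png')
delta(630.7,90.6,120,1.6635)
z=s['eef_pos'][2]+11
ring(f,s['eef_pos'],z=z,n=80,k=2)
t=grab('top','t4.png')
ring(t,(450,368),fish=False,n=14,k=8)
cv2.imwrite('pics/both4.png',cv2.resize(np.hstack([cv2.imread('pics/w4.png'),cv2.imread('pics/t4.png')]),None,fx=.78,fy=.78,interpolation=cv2.INTER_AREA))
```

```text
at [457.1 265.2 139.5] [-3.140e+00  1.000e-03  1.662e+00] -> wz -0.002 tx -189.9 ty 156.7 tz 19.5
outer [] inner [(np.float64(14.5), [463.4, 263.9], np.float64(0.94), 40), (np.float64(12.6), [459.9, 236.5], np.float64(0.96), 100)]
outer [] inner []
```

View pics/both4.png

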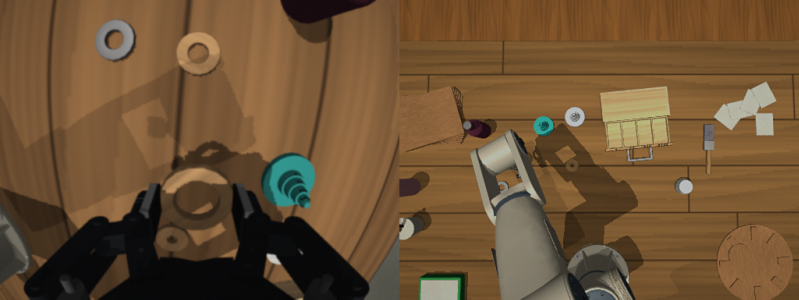

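The ring is held between the fingers at (197,196) of the left picture. The top view shows no fourth wooden ring. I'll go beside the cone so the wrist camera sees it clear.

Call:
{"op": "arm_command", "data": {"deltas": [{"hand": 40,"tx": -40,"ty": 21,"tz": 0,"wx": 0,"wy": 0,"wz": 0},{"hand": 40,"tx": -40,"ty": 21,"tz": 0,"wx": 0,"wy": 0,"wz": 0},{"hand": 40,"tx": -40,"ty": 21,"tz": 0,"wx": 0,"wy": 0,"wz": 0},{"hand": 40,"tx": -40,"ty": 21,"tz": 0,"wx": 0,"wy": 0,"wz": 0},{"hand": 40,"tx": -40,"ty": 21,"tz": 0,"wx": 0,"wy": 0,"wz": 0},{"hand": 40,"tx": -40,"ty": 21,"tz": 0,"wx": 0,"wy": 0,"wz": 0},{"hand": 40,"tx": -40,"ty": 21,"tz": 0,"wx": 0,"wy": 0,"wz": 0},{"hand": 40,"tx": 0,"ty": 0,"tz": 0,"wx": 0,"wy": 0,"wz": 0}]}}

```text
clock: 11.05
eef_pos: [630.3, -2.5, 138.9]
tcp_rot: [-3.141, 0.0, 1.659]
contact_force: [-0.4, 0.6, 0.1]
opening: 0.577
grasp_force: 37.7
```

Run:
```python
from h import *
s=r.sense();f=grab('wrist','w5.png');print(s['opening'],s['grasp_force'])
ring(f,(629,92),z=12,D=80,n=70,k=3)
ring(f,(629,92),z=72,D=8,n=70,k=3)
delta(629,92.5,110,1.6635)
a=cv2.imread('pics/w5.png');cv2.imwrite('pics/w5z.png',cv2.resize(a[0:300,100:450],None,fx=2,fy=2,interpolation=cv2.INTER_CUBIC))
print(proj(f,(629,92.5,72),True),proj(f,s['eef_pos']+[0,0,9],True))
```

```text
0.576788391556781 37.71448317915201
outer [(np.float64(79.1), [628.2, 91.3], np.float64(0.14), 139), (np.float64(78.8), [628.2, 91.3], np.float64(0.14), 145)] inner [(np.float64(23.8), [627.1, 91.6], np.float64(0.15), 196), (np.float64(26.6), [625.8, 88.7], np.float64(0.23), 193), (np.float64(14.6), [623.4, 96.6], np.float64(0.33), 196)]
outer [] inner [(np.float64(18.5), [626.0, 89.0], np.float64(0.11), 196), (np.float64(20.6), [624.9, 86.7], np.float64(0.18), 193), (np.float64(15.1), [627.4, 90.4], np.float64(0.32), 193)]
at [629.2  -1.  138.8] [-3.139 -0.     1.66 ] -> wz -0.004 tx 93.1 ty 8.5 tz 28.8
(np.float64(264.0339740490993), np.float64(73.96559462942788)) (np.float64(254.00843727504807), np.float64(257.74449004004896))
```

View pics/w5z.png

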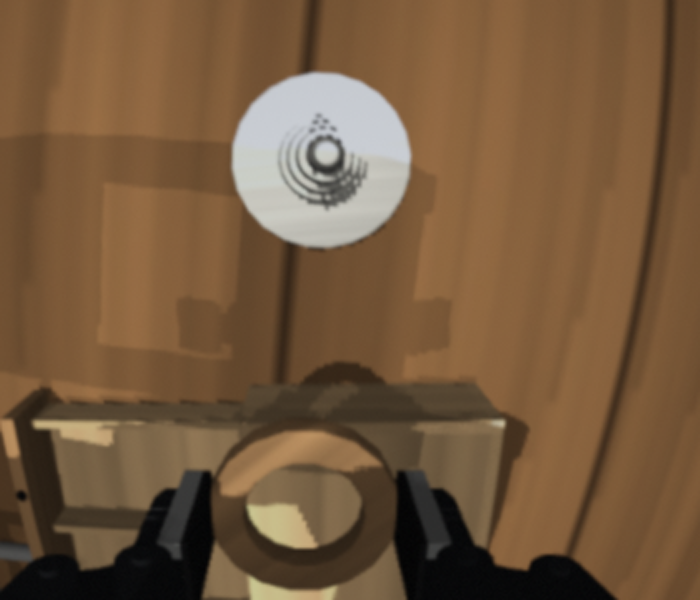

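Run:
```python
from h import *
s=r.sense();f=grab('wrist');p=s['eef_pos'];print(p, 'cam',ray(f,0,0)[0])
for h in (-1.5,3.5,8.5):
    print(h,[ (onz(f,100+u/2,v/2,p[2]+h,True)-p)[:2].round(1).tolist() for u,v in((304,422),(304,590),(210,506),(398,506))])
for q in((628.2,91.2,12),(628.2,91.2,72)):print(proj(f,q,True))
delta(628.2,91.2,100,1.6635)
```

```text
[629.17326692  -1.01716602 138.79978723] cam [620.87329095  81.24134166 279.59525879]
-1.5 [[-3.0, 21.8], [2.0, -33.7], [-26.9, -6.3], [25.5, -1.5]]
3.5 [[-3.2, 23.9], [1.6, -29.6], [-26.3, -3.2], [24.3, 1.5]]
8.5 [[-3.4, 26.1], [1.3, -25.5], [-25.6, -0.1], [23.1, 4.4]]
(np.float64(261.7178563485332), np.float64(80.92975134423737))
(np.float64(264.4118087153975), np.float64(77.98613748006136))
at [ 6.286e+02 -1.000e-01  1.389e+02] [-3.139e+00 -1.000e-03  1.661e+00] -> wz -0.003 tx 90.9 ty 8.1 tz 38.9
```

Wrist cone centre: (628.2,91.2), base and tip agreeing. The ring sits about (-1,-1.3) mm off the TCP, so I aim the TCP at (629.2,92.5) and go down to just above step 2.

Call:
{"op": "arm_command", "data": {"deltas": [{"hand": 40,"tx": 31,"ty": 3,"tz": 0,"wx": 0,"wy": 0,"wz": 0},{"hand": 40,"tx": 31,"ty": 3,"tz": 0,"wx": 0,"wy": 0,"wz": 0},{"hand": 40,"tx": 30,"ty": 3,"tz": 0,"wx": 0,"wy": 0,"wz": 0},{"hand": 40,"tx": 0,"ty": 0,"tz": 20,"wx": 0,"wy": 0,"wz": 0},{"hand": 40,"tx": 0,"ty": 0,"tz": 30,"wx": 0,"wy": 0,"wz": 0},{"hand": 40,"tx": 0,"ty": 0,"tz": 30,"wx": 0,"wy": 0,"wz": 0},{"hand": 40,"tx": 0,"ty": 0,"tz": 13,"wx": 0,"wy": 0,"wz": 0},{"hand": 40,"tx": 0,"ty": 0,"tz": 0,"wx": 0,"wy": 0,"wz": 0}]}}

```text
clock: 12.15
eef_pos: [629.0, 92.2, 46.1]
tcp_rot: [-3.139, 0.0, 1.662]
contact_force: [-0.8, -0.5, -1.4]
opening: 0.575
grasp_force: 37.7
```

Call:
{"op": "arm_command", "data": {"deltas": [{"hand": 40,"tx": 0,"ty": 0,"tz": 4,"wx": 0,"wy": 0,"wz": 0},{"hand": 40,"tx": 0,"ty": 0,"tz": 4,"wx": 0,"wy": 0,"wz": 0},{"hand": 40,"tx": 0,"ty": 0,"tz": 2,"wx": 0,"wy": 0,"wz": 0},{"hand": 40,"tx": 0,"ty": 0,"tz": 0,"wx": 0,"wy": 0,"wz": 0}]}}

```text
clock: 12.65
eef_pos: [630.1, 92.4, 37.4]
tcp_rot: [3.142, 0.0, 1.662]
contact_force: [-0.9, -0.5, -0.2]
opening: 0.578
grasp_force: 37.7
```

Call:
{"op": "arm_command", "data": {"deltas": [{"hand": 40,"tx": 0,"ty": 0,"tz": 3,"wx": 0,"wy": 0,"wz": 0},{"hand": 40,"tx": 0,"ty": 0,"tz": 3,"wx": 0,"wy": 0,"wz": 0},{"hand": 40,"tx": 0,"ty": 0,"tz": 2,"wx": 0,"wy": 0,"wz": 0},{"hand": 40,"tx": 0,"ty": 0,"tz": 0,"wx": 0,"wy": 0,"wz": 0}]}}

```text
clock: 13.15
eef_pos: [630.0, 92.5, 29.1]
tcp_rot: [-3.141, -0.0, 1.662]
contact_force: [0.0, 0.1, 0.6]
opening: 0.572
grasp_force: 37.7
```

Call:
{"op": "arm_command", "data": {"deltas": [{"hand": 40,"tx": 0,"ty": 0,"tz": 1,"wx": 0,"wy": 0,"wz": 0},{"hand": 40,"tx": 0,"ty": 0,"tz": 1,"wx": 0,"wy": 0,"wz": 0},{"hand": 40,"tx": 0,"ty": 0,"tz": 0,"wx": 0,"wy": 0,"wz": 0}]}}

```text
clock: 13.52
eef_pos: [630.2, 92.5, 28.8]
tcp_rot: [3.141, 0.0, 1.662]
contact_force: [-6.3, -1.8, 14.7]
opening: 0.573
grasp_force: 39.2
```

Contact at TCP z 28.8 with the ring underside at about 27 mm means this is the 32 mm ring on step 2. I'll release and go to the 24 mm ring.

Call:
{"op": "arm_command", "data": {"deltas": [{"hand": 68,"tx": 0,"ty": 0,"tz": -1,"wx": 0,"wy": 0,"wz": 0},{"hand": 68,"tx": 0,"ty": 0,"tz": 0,"wx": 0,"wy": 0,"wz": 0},{"hand": 68,"tx": 0,"ty": 0,"tz": 0,"wx": 0,"wy": 0,"wz": 0},{"hand": 68,"tx": 0,"ty": 0,"tz": -20,"wx": 0,"wy": 0,"wz": 0},{"hand": 68,"tx": 0,"ty": 0,"tz": -40,"wx": 0,"wy": 0,"wz": 0},{"hand": 68,"tx": 0,"ty": 0,"tz": -50,"wx": 0,"wy": 0,"wz": 0},{"hand": 68,"tx": 0,"ty": -50,"tz": -10,"wx": 0,"wy": 0,"wz": 0},{"hand": 68,"tx": 30,"ty": -45,"tz": 0,"wx": 0,"wy": 0,"wz": 0}]}}

```text
clock: 14.52
eef_pos: [532.8, 113.0, 150.8]
tcp_rot: [3.138, -0.0, 1.66]
contact_force: [-0.4, 0.6, 0.8]
opening: 0.799
grasp_force: 0.0
```

Call:
{"op": "arm_command", "data": {"deltas": [{"hand": 68,"tx": 50,"ty": -23,"tz": 0,"wx": 0,"wy": 0,"wz": 0},{"hand": 68,"tx": 50,"ty": -10,"tz": 0,"wx": 0,"wy": 0,"wz": 0},{"hand": 68,"tx": 50,"ty": -5,"tz": 0,"wx": 0,"wy": 0,"wz": 0},{"hand": 68,"tx": 30,"ty": 0,"tz": 0,"wx": 0,"wy": 0,"wz": 0},{"hand": 68,"tx": 0,"ty": 0,"tz": 0,"wx": 0,"wy": 0,"wz": 0},{"hand": 68,"tx": 0,"ty": 0,"tz": 0,"wx": 0,"wy": 0,"wz": 0}]}}

```text
clock: 15.28
eef_pos: [478.6, 289.1, 148.9]
tcp_rot: [3.141, 0.0, 1.662]
contact_force: [1.1, -0.4, -0.1]
opening: 0.797
grasp_force: 0.0
```

Run:
```python
from h import *
f=grab('wrist','w6.png')
o,i=ring(f,(448.5,369.5),n=60,k=3)
if o: delta(*o[0][1],1.5,1.6635)
g=grab('side');c=g['image'];u,v=map(int,proj(g,(628.7,91,30)));cv2.imwrite('pics/s6.png',cv2.resize(c[v-50:v+50,u-60:u+60,::-1],None,fx=5,fy=5,interpolation=cv2.INTER_CUBIC))
```

```text
outer [(np.float64(49.1), [448.4, 370.1], np.float64(0.21), 112)] inner [(np.float64(24.6), [448.4, 369.3], np.float64(0.13), 94), (np.float64(24.8), [448.4, 369.2], np.float64(0.13), 97), (np.float64(25.0), [448.4, 369.2], np.float64(0.13), 100)]
at [478.6 288.7 148.7] [3.141 0.    1.661] -> wz -0.002 tx 83.9 ty -22.6 tz 147.2
```

View pics/s6.png

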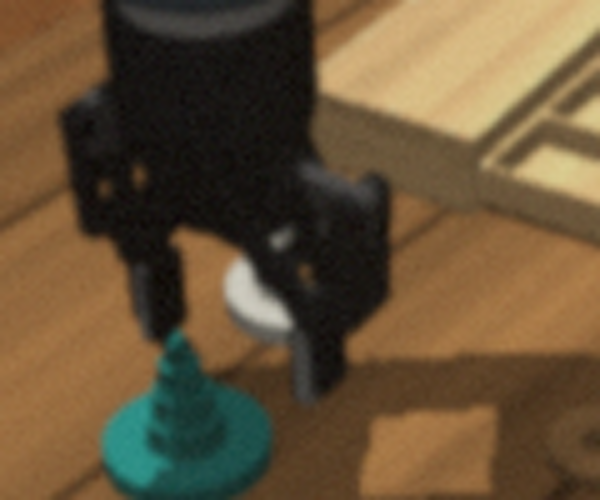

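The gripper hides the cone here, so I'll check it with the top camera.

Run:
```python
from h import *
g=grab('top');c=g['image'];u,v=map(int,np.round(proj(g,(628.7,91,37))));print(u,v)
print(np.array2string(c[v,u-16:u+17].reshape(-1,3)).replace('\n',''))
ring(g,(629,91),z=37,fish=False,n=20,k=8)
cv2.imwrite('pics/t6.png',cv2.resize(c[v-30:v+30,u-60:u+60,::-1],None,fx=6,fy=6,interpolation=cv2.INTER_CUBIC))
```

```text
224 149
[[127  91  50] [127  88  48] [125  87  45] [126  92  58] [158 145 130] [185 189 191] [186 191 193] [182 185 188] [152 139 123] [184 150  88] [181 141  80] [127 105  84] [170 177 185] [128 131 131] [118 116 110] [ 76  76  72] [ 96  98  93] [116 116 116] [144 146 144] [ 89  90  87] [140 146 149] [ 86  76  68] [169 125  73] [168 125  71] [154 112  68] [110 104  94] [130 129 123] [189 191 195] [187 191 193] [150 150 149] [ 82  60  42] [122  84  41] [128  92  52]]
outer [(np.float64(56.5), [630.2, 87.2], np.float64(0.73), 163), (np.float64(55.5), [630.2, 87.1], np.float64(0.74), 154)] inner []
```

View pics/t6.png

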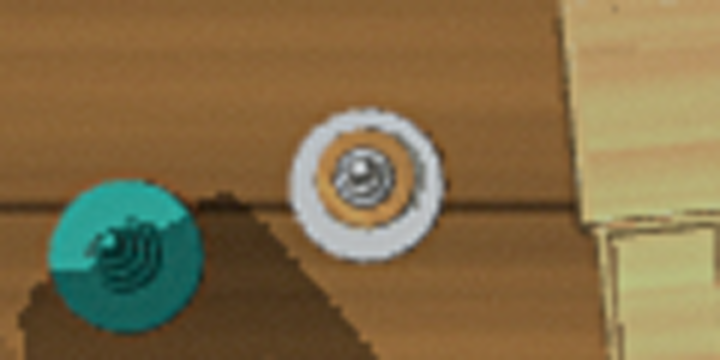

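The ring sits on the cone, at (365,178) in the crop. Now the 24 mm ring.

Call:
{"op": "arm_command", "data": {"deltas": [{"hand": 68,"tx": 42,"ty": -11,"tz": 0,"wx": 0,"wy": 0,"wz": 0},{"hand": 68,"tx": 42,"ty": -11.5,"tz": 20,"wx": 0,"wy": 0,"wz": 0},{"hand": 68,"tx": 0,"ty": 0,"tz": 40,"wx": 0,"wy": 0,"wz": 0},{"hand": 68,"tx": 0,"ty": 0,"tz": 40,"wx": 0,"wy": 0,"wz": 0},{"hand": 68,"tx": 0,"ty": 0,"tz": 30,"wx": 0,"wy": 0,"wz": 0},{"hand": 68,"tx": 0,"ty": 0,"tz": 17,"wx": 0,"wy": 0,"wz": 0},{"hand": 68,"tx": 0,"ty": 0,"tz": 0,"wx": 0,"wy": 0,"wz": 0}]}}

```text
clock: 16.3
eef_pos: [448.3, 370.3, 0.6]
tcp_rot: [-3.14, 0.001, 1.661]
contact_force: [0.6, 0.5, -0.3]
opening: 0.797
grasp_force: 0.0
```

Call:
{"op": "arm_command", "data": {"deltas": [{"hand": 40,"tx": 0,"ty": 0,"tz": 0,"wx": 0,"wy": 0,"wz": 0},{"hand": 40,"tx": 0,"ty": 0,"tz": 0,"wx": 0,"wy": 0,"wz": 0},{"hand": 40,"tx": 0,"ty": 0,"tz": 0,"wx": 0,"wy": 0,"wz": 0},{"hand": 40,"tx": 0,"ty": 0,"tz": 0,"wx": 0,"wy": 0,"wz": 0}]}}

```text
clock: 16.8
eef_pos: [449.4, 371.6, 2.9]
tcp_rot: [3.14, -0.001, 1.662]
contact_force: [-0.8, -1.3, 7.7]
opening: 0.579
grasp_force: 36.2
```

Call:
{"op": "arm_command", "data": {"deltas": [{"hand": 40,"tx": 0,"ty": 0,"tz": -25,"wx": 0,"wy": 0,"wz": 0},{"hand": 40,"tx": 0,"ty": 0,"tz": -45,"wx": 0,"wy": 0,"wz": 0},{"hand": 40,"tx": 0,"ty": 0,"tz": -45,"wx": 0,"wy": 0,"wz": 0},{"hand": 40,"tx": -10,"ty": 10,"tz": -25,"wx": 0,"wy": 0,"wz": 0},{"hand": 40,"tx": -50,"ty": 30,"tz": 0,"wx": 0,"wy": 0,"wz": 0},{"hand": 40,"tx": -50,"ty": 35,"tz": 0,"wx": 0,"wy": 0,"wz": 0},{"hand": 40,"tx": -50,"ty": 35,"tz": 0,"wx": 0,"wy": 0,"wz": 0},{"hand": 40,"tx": -50,"ty": 30,"tz": 0,"wx": 0,"wy": 0,"wz": 0}]}}

```text
clock: 17.8
eef_pos: [608.7, 173.3, 142.5]
tcp_rot: [3.139, -0.001, 1.662]
contact_force: [0.7, 0.5, -0.3]
opening: 0.578
grasp_force: 36.3
```

Run:
```python
from h import *
delta(629.5,92.2,100,1.6635);s=r.sense();print(s['opening'],s['grasp_force'])
```

```text
at [608.7 173.3 142.5] [ 3.139e+00 -1.000e-03  1.662e+00] -> wz -0.002 tx -82.6 ty 13.2 tz 42.5
0.5777713990100674 36.313868053257465
```

Call:
{"op": "arm_command", "data": {"deltas": [{"hand": 40,"tx": -41,"ty": 6.5,"tz": 0,"wx": 0,"wy": 0,"wz": 0},{"hand": 40,"tx": -41.3,"ty": 6.5,"tz": 0,"wx": 0,"wy": 0,"wz": 0},{"hand": 40,"tx": 0,"ty": 0,"tz": 0,"wx": 0,"wy": 0,"wz": 0},{"hand": 40,"tx": 0,"ty": 0,"tz": 25,"wx": 0,"wy": 0,"wz": 0},{"hand": 40,"tx": 0,"ty": 0,"tz": 30,"wx": 0,"wy": 0,"wz": 0},{"hand": 40,"tx": 0,"ty": 0,"tz": 25,"wx": 0,"wy": 0,"wz": 0},{"hand": 40,"tx": 0,"ty": 0,"tz": 10,"wx": 0,"wy": 0,"wz": 0},{"hand": 40,"tx": 0,"ty": 0,"tz": 0,"wx": 0,"wy": 0,"wz": 0}]}}

```text
clock: 18.8
eef_pos: [628.7, 94.2, 51.5]
tcp_rot: [3.139, 0.001, 1.663]
contact_force: [3.9, -4.4, -1.3]
opening: 0.572
grasp_force: 40.9
```

Call:
{"op": "arm_command", "data": {"deltas": [{"hand": 40,"tx": 0,"ty": 0,"tz": 3,"wx": 0,"wy": 0,"wz": 0},{"hand": 40,"tx": 0,"ty": 0,"tz": 2,"wx": 0,"wy": 0,"wz": 0},{"hand": 40,"tx": 0,"ty": 0,"tz": 1,"wx": 0,"wy": 0,"wz": 0},{"hand": 40,"tx": 0,"ty": 0,"tz": 0,"wx": 0,"wy": 0,"wz": 0}]}}

```text
clock: 19.3
eef_pos: [629.4, 93.8, 47.0]
tcp_rot: [3.137, 0.001, 1.663]
contact_force: [2.6, -7.4, 3.8]
opening: 0.576
grasp_force: 41.6
```

Call:
{"op": "arm_command", "data": {"deltas": [{"hand": 40,"tx": -1.8,"ty": 0.6,"tz": 0,"wx": 0,"wy": 0,"wz": 0},{"hand": 40,"tx": 0,"ty": 0,"tz": 1,"wx": 0,"wy": 0,"wz": 0},{"hand": 40,"tx": 0,"ty": 0,"tz": 1,"wx": 0,"wy": 0,"wz": 0},{"hand": 40,"tx": 0,"ty": 0,"tz": 0,"wx": 0,"wy": 0,"wz": 0}]}}

```text
clock: 19.8
eef_pos: [628.9, 92.7, 44.0]
tcp_rot: [3.14, -0.0, 1.662]
contact_force: [1.7, -0.4, 5.6]
opening: 0.574
grasp_force: 41.9
```

Call:
{"op": "arm_command", "data": {"deltas": [{"hand": 40,"tx": 0,"ty": 0,"tz": 1,"wx": 0,"wy": 0,"wz": 0},{"hand": 40,"tx": 0,"ty": 0,"tz": 1,"wx": 0,"wy": 0,"wz": 0},{"hand": 40,"tx": 0,"ty": 0,"tz": 0,"wx": 0,"wy": 0,"wz": 0}]}}

```text
clock: 20.18
eef_pos: [629.2, 92.5, 43.0]
tcp_rot: [3.139, -0.0, 1.662]
contact_force: [-1.2, -1.3, 15.4]
opening: 0.575
grasp_force: 43.1
```

Call:
{"op": "arm_command", "data": {"deltas": [{"hand": 68,"tx": 0,"ty": 0,"tz": -1,"wx": 0,"wy": 0,"wz": 0},{"hand": 68,"tx": 0,"ty": 0,"tz": 0,"wx": 0,"wy": 0,"wz": 0},{"hand": 68,"tx": 0,"ty": 0,"tz": 0,"wx": 0,"wy": 0,"wz": 0},{"hand": 68,"tx": 0,"ty": 0,"tz": -20,"wx": 0,"wy": 0,"wz": 0},{"hand": 68,"tx": 0,"ty": 0,"tz": -40,"wx": 0,"wy": 0,"wz": 0},{"hand": 68,"tx": 0,"ty": 0,"tz": -40,"wx": 0,"wy": 0,"wz": 0},{"hand": 68,"tx": -10,"ty": -35,"tz": 0,"wx": 0,"wy": 0,"wz": 0},{"hand": 68,"tx": -15,"ty": -50,"tz": 0,"wx": 0,"wy": 0,"wz": 0}]}}

```text
clock: 21.18
eef_pos: [546.4, 59.6, 144.2]
tcp_rot: [3.138, -0.0, 1.662]
contact_force: [0.1, -0.4, -0.7]
opening: 0.798
grasp_force: 0.0
```

Call:
{"op": "arm_command", "data": {"deltas": [{"hand": 68,"tx": -14,"ty": -50,"tz": 0,"wx": 0,"wy": 0,"wz": 0},{"hand": 68,"tx": -14,"ty": -50,"tz": 0,"wx": 0,"wy": 0,"wz": 0},{"hand": 68,"tx": 0,"ty": 0,"tz": 0,"wx": 0,"wy": 0,"wz": 0},{"hand": 68,"tx": 0,"ty": 0,"tz": 0,"wx": 0,"wy": 0,"wz": 0}]}}

```text
clock: 21.68
eef_pos: [450.1, 22.7, 143.6]
tcp_rot: [3.139, 0.0, 1.661]
contact_force: [0.4, 1.0, 0.5]
opening: 0.795
grasp_force: 0.0
```

Run:
```python
from h import *
f=grab('wrist','w7.png')
o,i=ring(f,(433,102),n=60,k=3)
b=(o or i)
if b: delta(b[0][1][0],b[0][1][1],1,1.6635)
g=grab('side','s7.png');u,v=map(int,proj(g,(628.7,91,40)))
t=grab('top');U,V=map(int,np.round(proj(t,(628.7,91,37))))
cs=[cv2.resize(x[b-30:b+30,a-35:a+35,::-1],None,fx=5.5,fy=5.5,interpolation=cv2.INTER_CUBIC) for x,a,b in((g['image'],u,v),(t['image'],U,V))]
cv2.imwrite('pics/c7.png',np.hstack(cs))
```

```text
outer [(np.float64(49.0), [433.0, 101.9], np.float64(0.31), 115), (np.float64(48.6), [433.0, 101.9], np.float64(0.31), 118)] inner [(np.float64(17.5), [433.1, 101.5], np.float64(0.15), 103), (np.float64(17.1), [433.0, 101.5], np.float64(0.16), 97), (np.float64(17.3), [433.1, 101.5], np.float64(0.16), 100)]
at [450.5  22.8 143.3] [3.139 0.    1.662] -> wz -0.002 tx 80.4 ty -10.1 tz 142.3
```

View pics/c7.png

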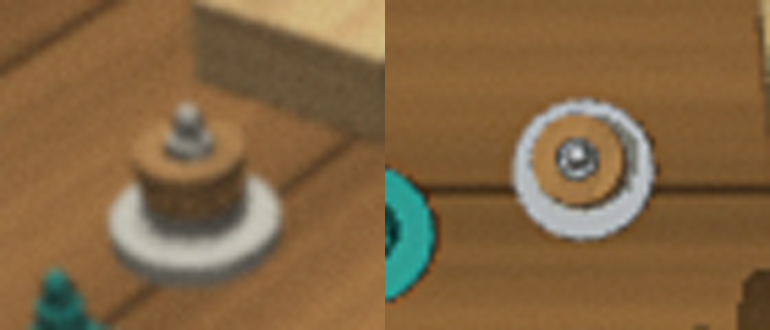

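Both rings are seated level on the cone, stacked at (188,170) on the left. Next is the 16 mm ring at (433,101.7).

Call:
{"op": "arm_command", "data": {"deltas": [{"hand": 68,"tx": 40,"ty": -5,"tz": 0,"wx": 0,"wy": 0,"wz": 0},{"hand": 68,"tx": 40,"ty": -5,"tz": 10,"wx": 0,"wy": 0,"wz": 0},{"hand": 68,"tx": 0,"ty": 0,"tz": 40,"wx": 0,"wy": 0,"wz": 0},{"hand": 68,"tx": 0,"ty": 0,"tz": 40,"wx": 0,"wy": 0,"wz": 0},{"hand": 68,"tx": 0,"ty": 0,"tz": 35,"wx": 0,"wy": 0,"wz": 0},{"hand": 68,"tx": 0,"ty": 0,"tz": 17,"wx": 0,"wy": 0,"wz": 0},{"hand": 68,"tx": 0,"ty": 0,"tz": 0,"wx": 0,"wy": 0,"wz": 0}]}}

```text
clock: 22.7
eef_pos: [431.2, 101.5, -1.0]
tcp_rot: [-3.139, 0.0, 1.662]
contact_force: [-0.2, -0.1, -0.7]
opening: 0.792
grasp_force: 0.0
```

Call:
{"op": "arm_command", "data": {"deltas": [{"hand": 40,"tx": 0,"ty": 0,"tz": 0,"wx": 0,"wy": 0,"wz": 0},{"hand": 40,"tx": 0,"ty": 0,"tz": 0,"wx": 0,"wy": 0,"wz": 0},{"hand": 40,"tx": 0,"ty": 0,"tz": 0,"wx": 0,"wy": 0,"wz": 0},{"hand": 40,"tx": 0,"ty": 0,"tz": 0,"wx": 0,"wy": 0,"wz": 0}]}}

```text
clock: 23.2
eef_pos: [432.5, 101.6, 1.2]
tcp_rot: [3.14, -0.0, 1.662]
contact_force: [-1.5, 1.4, 7.4]
opening: 0.578
grasp_force: 36.9
```

Call:
{"op": "arm_command", "data": {"deltas": [{"hand": 40,"tx": 0,"ty": 0,"tz": -25,"wx": 0,"wy": 0,"wz": 0},{"hand": 40,"tx": 0,"ty": 0,"tz": -45,"wx": 0,"wy": 0,"wz": 0},{"hand": 40,"tx": 0,"ty": 0,"tz": -45,"wx": 0,"wy": 0,"wz": 0},{"hand": 40,"tx": -4,"ty": 15,"tz": -25,"wx": 0,"wy": 0,"wz": 0},{"hand": 40,"tx": -5,"ty": 45,"tz": 0,"wx": 0,"wy": 0,"wz": 0},{"hand": 40,"tx": -5,"ty": 50,"tz": 0,"wx": 0,"wy": 0,"wz": 0},{"hand": 40,"tx": -5,"ty": 40,"tz": 0,"wx": 0,"wy": 0,"wz": 0},{"hand": 40,"tx": 0,"ty": 0,"tz": 0,"wx": 0,"wy": 0,"wz": 0}]}}

```text
clock: 24.2
eef_pos: [585.3, 95.9, 140.6]
tcp_rot: [3.139, -0.0, 1.661]
contact_force: [0.5, 0.1, -0.5]
opening: 0.581
grasp_force: 36.5
```

Run:
```python
from h import *
delta(629.2,92.2,100,1.6635);s=r.sense();print(s['opening'],s['grasp_force'])
```

```text
at [585.3  95.9 140.6] [ 3.139 -0.     1.661] -> wz -0.002 tx -7.8 ty 43.3 tz 40.6
0.5813730130465338 36.489854492247105
```

Call:
{"op": "arm_command", "data": {"deltas": [{"hand": 40,"tx": -5,"ty": 22,"tz": 0,"wx": 0,"wy": 0,"wz": 0},{"hand": 40,"tx": -4,"ty": 21.3,"tz": 0,"wx": 0,"wy": 0,"wz": 0},{"hand": 40,"tx": 0,"ty": 0,"tz": 0,"wx": 0,"wy": 0,"wz": 0},{"hand": 40,"tx": 0,"ty": 0,"tz": 25,"wx": 0,"wy": 0,"wz": 0},{"hand": 40,"tx": 0,"ty": 0,"tz": 25,"wx": 0,"wy": 0,"wz": 0},{"hand": 40,"tx": 0,"ty": 0,"tz": 15,"wx": 0,"wy": 0,"wz": 0},{"hand": 40,"tx": 0,"ty": 0,"tz": 7,"wx": 0,"wy": 0,"wz": 0},{"hand": 40,"tx": 0,"ty": 0,"tz": 0,"wx": 0,"wy": 0,"wz": 0}]}}

```text
clock: 25.2
eef_pos: [627.0, 91.2, 68.6]
tcp_rot: [3.14, -0.0, 1.662]
contact_force: [1.8, 0.3, -0.1]
opening: 0.576
grasp_force: 37.7
```

Call:
{"op": "arm_command", "data": {"deltas": [{"hand": 40,"tx": 0,"ty": 0,"tz": 3,"wx": 0,"wy": 0,"wz": 0},{"hand": 40,"tx": 0,"ty": 0,"tz": 3,"wx": 0,"wy": 0,"wz": 0},{"hand": 40,"tx": 0,"ty": 0,"tz": 2,"wx": 0,"wy": 0,"wz": 0},{"hand": 40,"tx": 0,"ty": 0,"tz": 0,"wx": 0,"wy": 0,"wz": 0}]}}

```text
clock: 25.7
eef_pos: [628.2, 91.2, 60.8]
tcp_rot: [3.138, -0.0, 1.662]
contact_force: [6.4, 1.6, 1.0]
opening: 0.583
grasp_force: 37.9
```

Call:
{"op": "arm_command", "data": {"deltas": [{"hand": 40,"tx": 0.3,"ty": 1.5,"tz": 0,"wx": 0,"wy": 0,"wz": 0},{"hand": 40,"tx": 0,"ty": 0,"tz": 1,"wx": 0,"wy": 0,"wz": 0},{"hand": 40,"tx": 0,"ty": 0,"tz": 1,"wx": 0,"wy": 0,"wz": 0},{"hand": 40,"tx": 0,"ty": 0,"tz": 1,"wx": 0,"wy": 0,"wz": 0},{"hand": 40,"tx": 0,"ty": 0,"tz": 0,"wx": 0,"wy": 0,"wz": 0}]}}

```text
clock: 26.32
eef_pos: [628.7, 91.5, 57.8]
tcp_rot: [3.14, 0.0, 1.662]
contact_force: [5.3, -0.9, 5.6]
opening: 0.579
grasp_force: 38.2
```

Call:
{"op": "arm_command", "data": {"deltas": [{"hand": 40,"tx": 0,"ty": 1,"tz": 1,"wx": 0,"wy": 0,"wz": 0},{"hand": 40,"tx": 0,"ty": 0,"tz": 1,"wx": 0,"wy": 0,"wz": 0},{"hand": 40,"tx": 0,"ty": 0,"tz": 0,"wx": 0,"wy": 0,"wz": 0}]}}

```text
clock: 26.7
eef_pos: [628.9, 91.5, 57.4]
tcp_rot: [-3.141, 0.0, 1.662]
contact_force: [-3.1, -1.2, 24.3]
opening: 0.578
grasp_force: 39.9
```

Call:
{"op": "arm_command", "data": {"deltas": [{"hand": 68,"tx": 0,"ty": 0,"tz": -1,"wx": 0,"wy": 0,"wz": 0},{"hand": 68,"tx": 0,"ty": 0,"tz": 0,"wx": 0,"wy": 0,"wz": 0},{"hand": 68,"tx": 0,"ty": 0,"tz": 0,"wx": 0,"wy": 0,"wz": 0},{"hand": 68,"tx": 0,"ty": 0,"tz": -20,"wx": 0,"wy": 0,"wz": 0},{"hand": 68,"tx": 0,"ty": 0,"tz": -40,"wx": 0,"wy": 0,"wz": 0},{"hand": 68,"tx": -45,"ty": -10,"tz": -30,"wx": 0,"wy": 0,"wz": 0},{"hand": 68,"tx": -50,"ty": -40,"tz": 0,"wx": 0,"wy": 0,"wz": 0},{"hand": 68,"tx": 0,"ty": 0,"tz": 0,"wx": 0,"wy": 0,"wz": 0}]}}

```text
clock: 27.7
eef_pos: [586.8, -9.1, 147.8]
tcp_rot: [-3.141, 0.001, 1.659]
contact_force: [0.1, -0.4, 0.6]
opening: 0.791
grasp_force: 0.0
```

Run:
```python
from h import *
g=grab('side','s8.png');t=grab('top');w=grab('wrist','w8.png')
for n,x in(('side',g),('top',t)):
  print(n,[np.round(proj(x,(628.7,91,z)),1) for z in(12,67)])
ring(w,(628.5,91.2),z=67,n=60,k=3)
print(r.sense()['eef_pos'])
u,v=map(int,proj(g,(628.7,91,40)))
a=cv2.resize(g['image'][v-30:v+30,u-30:u+30,::-1],(384,384),interpolation=cv2.INTER_CUBIC)
b=cv2.imread('pics/w8.png');cv2.imwrite('pics/c8.png',cv2.resize(np.hstack([a,b]),None,fx=.89,fy=.89))
```

```text
side [array([204.9, 223.5]), array([203.7, 205.9])]
top [array([224.4, 149.9]), array([223.3, 147.3])]
outer [] inner [(np.float64(16.6), [627.7, 90.8], np.float64(0.24), 88), (np.float64(16.9), [627.6, 90.8], np.float64(0.24), 94), (np.float64(16.7), [627.6, 90.8], np.float64(0.25), 91)]
[589.47353543  -6.1037382  147.26875126]
```

View pics/c8.png

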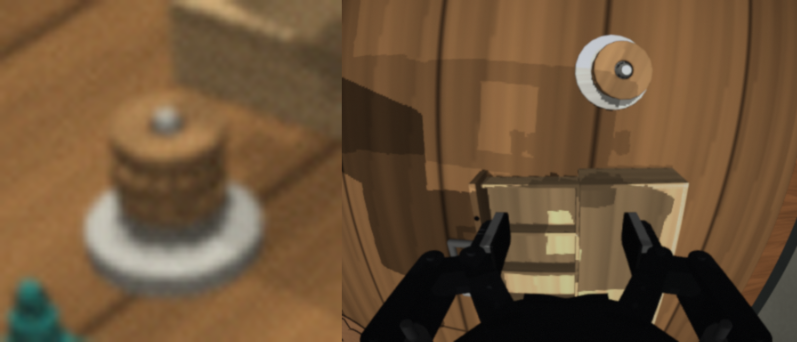

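All three rings sit on the cone at (165,150) on the left, clear of the gripper. Next I'll put the wrist camera over the open drawer and measure it.

Call:
{"op": "arm_command", "data": {"deltas": [{"hand": 68,"tx": -43,"ty": -18,"tz": -6,"wx": 0,"wy": 0,"wz": 0},{"hand": 68,"tx": -43,"ty": -18,"tz": -6,"wx": 0,"wy": 0,"wz": 0},{"hand": 68,"tx": -43,"ty": -18,"tz": -6,"wx": 0,"wy": 0,"wz": 0},{"hand": 68,"tx": -43,"ty": -18,"tz": -6,"wx": 0,"wy": 0,"wz": 0},{"hand": 68,"tx": -43,"ty": -18,"tz": -6,"wx": 0,"wy": 0,"wz": 0},{"hand": 68,"tx": 0,"ty": 0,"tz": 0,"wx": 0,"wy": 0,"wz": 0},{"hand": 68,"tx": 0,"ty": 0,"tz": 0,"wx": 0,"wy": 0,"wz": 0}]}}

```text
clock: 28.72
eef_pos: [519.4, -227.7, 176.2]
tcp_rot: [3.141, -0.0, 1.662]
contact_force: [-0.7, 0.2, 0.3]
opening: 0.797
grasp_force: 0.0
```

Run:
```python
from h import *
f=grab('wrist','w9.png');print(r.sense()['eef_pos'])
th=.0927;ux=np.array([np.cos(th),np.sin(th)]);uy=np.array([-ux[1],ux[0]]);C=np.array([673,-148.3])
im=cv2.imread('pics/w9.png')
for k in range(4):
    q=C-112.5*ux+(92.25-61.5*k)*uy;print(k+1,q.round(1),np.round(proj(f,[*q,9],True),1))
    # predicted wall-top rectangle of section at z=29
    pts=np.array([proj(f,[*(q+a*ux+b*uy),29],True) for a,b in((-52.5,-28.5),(-52.5,28.5),(52.5,28.5),(52.5,-28.5))])
    cv2.polylines(im,[np.round(pts*8).astype(int)],True,(0,0,255),1,cv2.LINE_AA,3)
pts=np.array([proj(f,[*(C+a*ux+b*uy),50],True) for a,b in((-58,-133),(-58,133),(58,133),(58,-133))])
cv2.polylines(im,[np.round(pts*8).astype(int)],True,(255,0,0),1,cv2.LINE_AA,3)
cv2.imwrite('pics/w9o.png',cv2.resize(im[0:300,150:510],None,fx=2,fy=2,interpolation=cv2.INTER_CUBIC))
```

```text
[ 519.31863777 -227.34686103  176.0881409 ]
1 [552.4 -66.9] [299.8  22.1]
2 [ 558.1 -128.1] [299.7  79.6]
3 [ 563.8 -189.3] [298.3 138.1]
4 [ 569.5 -250.6] [296.  193.2]
```

View pics/w9o.png

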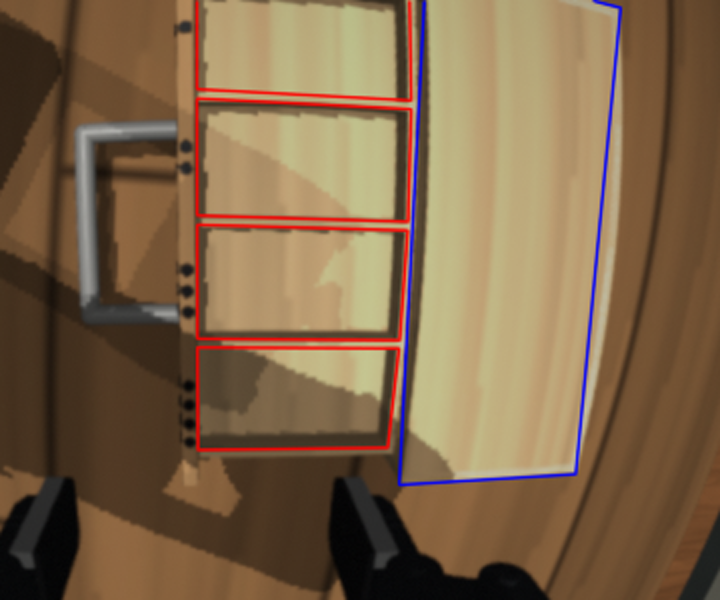

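The measured geometry matches the section walls, roof and dots (1 to 4 from top to bottom at column 188) to about a millimetre. Now I'll take the 16 mm ring off the cone.

Call:
{"op": "arm_command", "data": {"deltas": [{"hand": 68,"tx": 51,"ty": 23,"tz": 0,"wx": 0,"wy": 0,"wz": 0},{"hand": 68,"tx": 51,"ty": 23,"tz": 0,"wx": 0,"wy": 0,"wz": 0},{"hand": 68,"tx": 51,"ty": 23,"tz": 0,"wx": 0,"wy": 0,"wz": 0},{"hand": 68,"tx": 51,"ty": 23,"tz": 0,"wx": 0,"wy": 0,"wz": 0},{"hand": 68,"tx": 51,"ty": 23,"tz": 0,"wx": 0,"wy": 0,"wz": 0},{"hand": 68,"tx": 51,"ty": 23,"tz": 0,"wx": 0,"wy": 0,"wz": 0},{"hand": 68,"tx": 1,"ty": 0.7,"tz": 30,"wx": 0,"wy": 0,"wz": 0},{"hand": 68,"tx": 0,"ty": 0,"tz": 30,"wx": 0,"wy": 0,"wz": 0}]}}

```text
clock: 29.78
eef_pos: [628.9, 92.9, 115.5]
tcp_rot: [3.141, -0.0, 1.666]
contact_force: [-0.1, -0.1, 0.1]
opening: 0.8
grasp_force: 0.0
```

Run:
```python
from h import *
delta(628.9,91.5,59,1.6635)
```

```text
at [628.9  92.9 115.5] [ 3.141 -0.     1.666] -> wz 0.002 tx -1.4 ty -0.1 tz 56.5
```

Call:
{"op": "arm_command", "data": {"deltas": [{"hand": 68,"tx": -1,"ty": 0,"tz": 25,"wx": 0,"wy": 0,"wz": 0},{"hand": 68,"tx": 0,"ty": 0,"tz": 22,"wx": 0,"wy": 0,"wz": 0},{"hand": 68,"tx": 0,"ty": 0,"tz": 9,"wx": 0,"wy": 0,"wz": 0},{"hand": 68,"tx": 0,"ty": 0,"tz": 0,"wx": 0,"wy": 0,"wz": 0},{"hand": 40,"tx": 0,"ty": 0,"tz": 0,"wx": 0,"wy": 0,"wz": 0},{"hand": 40,"tx": 0,"ty": 0,"tz": 0,"wx": 0,"wy": 0,"wz": 0},{"hand": 40,"tx": 0,"ty": 0,"tz": 0,"wx": 0,"wy": 0,"wz": 0},{"hand": 40,"tx": 0,"ty": 0,"tz": 0,"wx": 0,"wy": 0,"wz": 0}]}}

```text
clock: 30.78
eef_pos: [629.7, 89.2, 61.8]
tcp_rot: [3.14, -0.001, 1.662]
contact_force: [-2.4, 1.7, 6.7]
opening: 0.565
grasp_force: 35.6
```

Call:
{"op": "arm_command", "data": {"deltas": [{"hand": 40,"tx": 0,"ty": 0,"tz": -5,"wx": 0,"wy": 0,"wz": 0},{"hand": 40,"tx": 0,"ty": 0,"tz": -15,"wx": 0,"wy": 0,"wz": 0},{"hand": 40,"tx": 0,"ty": 0,"tz": -30,"wx": 0,"wy": 0,"wz": 0},{"hand": 40,"tx": 0,"ty": 0,"tz": -30,"wx": 0,"wy": 0,"wz": 0},{"hand": 40,"tx": -40,"ty": -15,"tz": 0,"wx": 0,"wy": 0,"wz": 0},{"hand": 40,"tx": -50,"ty": -15,"tz": 0,"wx": 0,"wy": 0,"wz": 0},{"hand": 40,"tx": -50,"ty": -15,"tz": 0,"wx": 0,"wy": 0,"wz": 0},{"hand": 40,"tx": -50,"ty": -15,"tz": 0,"wx": 0,"wy": 0,"wz": 0}]}}

```text
clock: 31.78
eef_pos: [586.4, -107.6, 141.6]
tcp_rot: [3.14, 0.001, 1.662]
contact_force: [0.6, 0.2, -0.7]
opening: 0.567
grasp_force: 36.2
```

Call:
{"op": "arm_command", "data": {"deltas": [{"hand": 40,"tx": -50,"ty": -10,"tz": 0,"wx": 0,"wy": 0,"wz": 0},{"hand": 40,"tx": -50,"ty": -10,"tz": 0,"wx": 0,"wy": 0,"wz": 0},{"hand": 40,"tx": -40,"ty": -8,"tz": 0,"wx": 0,"wy": 0,"wz": 0},{"hand": 40,"tx": 0,"ty": 0,"tz": 0,"wx": 0,"wy": 0,"wz": 0},{"hand": 40,"tx": 0,"ty": 0,"tz": 0,"wx": 0,"wy": 0,"wz": 0}]}}

```text
clock: 32.4
eef_pos: [571.4, -247.7, 140.9]
tcp_rot: [3.141, -0.0, 1.661]
contact_force: [1.0, 0.8, 0.4]
opening: 0.57
grasp_force: 36.2
```

Run:
```python
from h import *
delta(569.5,-250.6,12,1.6635)
t=grab('top');ring(t,(629.5,90.8),z=52,fish=False,n=14,k=8)
```

```text
at [ 571.4 -247.7  140.9] [ 3.141 -0.     1.661] -> wz -0.002 tx -2.7 ty -2.1 tz 128.9
outer [(np.float64(56.0), [629.0, 87.1], np.float64(0.85), 133), (np.float64(56.9), [629.2, 87.2], np.float64(0.86), 139)] inner [(np.float64(26.8), [629.8, 91.1], np.float64(0.45), 112), (np.float64(27.4), [629.8, 91.1], np.float64(0.46), 115), (np.float64(28.1), [629.8, 91.1], np.float64(0.46), 118)]
```

Call:
{"op": "arm_command", "data": {"deltas": [{"hand": 40,"tx": -4.4,"ty": -2,"tz": 0,"wx": 0,"wy": 0,"wz": 0},{"hand": 40,"tx": 0,"ty": 0,"tz": 30,"wx": 0,"wy": 0,"wz": 0},{"hand": 40,"tx": 0,"ty": 0,"tz": 40,"wx": 0,"wy": 0,"wz": 0},{"hand": 40,"tx": 0,"ty": 0,"tz": 30,"wx": 0,"wy": 0,"wz": 0},{"hand": 40,"tx": 0,"ty": 0,"tz": 0,"wx": 0,"wy": 0,"wz": 0},{"hand": 40,"tx": 0,"ty": 0,"tz": 4,"wx": 0,"wy": 0,"wz": 0},{"hand": 40,"tx": 0,"ty": 0,"tz": 4,"wx": 0,"wy": 0,"wz": 0},{"hand": 40,"tx": 0,"ty": 0,"tz": 0,"wx": 0,"wy": 0,"wz": 0}]}}

```text
clock: 33.45
eef_pos: [570.1, -252.5, 32.9]
tcp_rot: [3.141, 0.0, 1.662]
contact_force: [-0.8, 0.9, -1.1]
opening: 0.564
grasp_force: 36.3
```

Call:
{"op": "arm_command", "data": {"deltas": [{"hand": 40,"tx": 0,"ty": 0,"tz": 4,"wx": 0,"wy": 0,"wz": 0},{"hand": 40,"tx": 0,"ty": 0,"tz": 4,"wx": 0,"wy": 0,"wz": 0},{"hand": 40,"tx": 0,"ty": 0,"tz": 4,"wx": 0,"wy": 0,"wz": 0},{"hand": 40,"tx": 0,"ty": 0,"tz": 0,"wx": 0,"wy": 0,"wz": 0}]}}

```text
clock: 33.95
eef_pos: [569.4, -252.3, 19.8]
tcp_rot: [-3.141, -0.0, 1.662]
contact_force: [0.3, 0.5, -0.4]
opening: 0.571
grasp_force: 36.3
```

Call:
{"op": "arm_command", "data": {"deltas": [{"hand": 40,"tx": 0,"ty": 0,"tz": 4,"wx": 0,"wy": 0,"wz": 0},{"hand": 40,"tx": 0,"ty": 0,"tz": 0,"wx": 0,"wy": 0,"wz": 0},{"hand": 62,"tx": 0,"ty": 0,"tz": 0,"wx": 0,"wy": 0,"wz": 0},{"hand": 62,"tx": 0,"ty": 0,"tz": 0,"wx": 0,"wy": 0,"wz": 0},{"hand": 62,"tx": 0,"ty": 0,"tz": 0,"wx": 0,"wy": 0,"wz": 0},{"hand": 62,"tx": 0,"ty": 0,"tz": -25,"wx": 0,"wy": 0,"wz": 0},{"hand": 62,"tx": 0,"ty": 0,"tz": -50,"wx": 0,"wy": 0,"wz": 0},{"hand": 68,"tx": 30,"ty": 8,"tz": -50,"wx": 0,"wy": 0,"wz": 0}]}}

```text
clock: 34.95
eef_pos: [574.7, -222.8, 142.5]
tcp_rot: [-3.141, 0.0, 1.66]
contact_force: [1.2, -0.6, 0.8]
opening: 0.794
grasp_force: 0.0
```

Call:
{"op": "arm_command", "data": {"deltas": [{"hand": 68,"tx": 52,"ty": 14,"tz": 0,"wx": 0,"wy": 0,"wz": 0},{"hand": 68,"tx": 52,"ty": 14,"tz": 0,"wx": 0,"wy": 0,"wz": 0},{"hand": 68,"tx": 52,"ty": 14,"tz": 0,"wx": 0,"wy": 0,"wz": 0},{"hand": 68,"tx": 52,"ty": 14,"tz": 0,"wx": 0,"wy": 0,"wz": 0},{"hand": 68,"tx": 52,"ty": 14,"tz": 0,"wx": 0,"wy": 0,"wz": 0},{"hand": 68,"tx": 46,"ty": 13,"tz": 0,"wx": 0,"wy": 0,"wz": 0},{"hand": 68,"tx": 0,"ty": 0,"tz": 0,"wx": 0,"wy": 0,"wz": 0},{"hand": 68,"tx": 0,"ty": 0,"tz": 0,"wx": 0,"wy": 0,"wz": 0}]}}

```text
clock: 35.95
eef_pos: [629.5, 90.2, 141.1]
tcp_rot: [-3.141, 0.0, 1.663]
contact_force: [0.7, 0.1, 0.3]
opening: 0.793
grasp_force: 0.0
```

Run:
```python
from h import *
delta(629.2,92,46,1.6635)
t=grab('top','t10.png');ring(t,(571,-250),z=19,fish=False,n=12,k=8)
```

```text
at [629.5  90.2 141.1] [-3.141  0.     1.663] -> wz -0.001 tx 1.8 ty -0.1 tz 95.1
outer [] inner [(np.float64(12.5), [569.4, -249.5], np.float64(0.72), 136), (np.float64(12.2), [569.4, -249.5], np.float64(0.74), 139), (np.float64(12.9), [569.5, -249.4], np.float64(0.82), 133)]
```

The 16 mm ring is in section 4. Next the 24 mm ring.

Call:
{"op": "arm_command", "data": {"deltas": [{"hand": 68,"tx": 1,"ty": 0,"tz": 30,"wx": 0,"wy": 0,"wz": 0},{"hand": 68,"tx": 0,"ty": 0,"tz": 35,"wx": 0,"wy": 0,"wz": 0},{"hand": 68,"tx": 0,"ty": 0,"tz": 22,"wx": 0,"wy": 0,"wz": 0},{"hand": 68,"tx": 0,"ty": 0,"tz": 9,"wx": 0,"wy": 0,"wz": 0},{"hand": 68,"tx": 0,"ty": 0,"tz": 0,"wx": 0,"wy": 0,"wz": 0}]}}

```text
clock: 36.62
eef_pos: [629.6, 90.6, 45.2]
tcp_rot: [-3.141, 0.0, 1.661]
contact_force: [-0.8, 0.1, 0.9]
opening: 0.795
grasp_force: 0.0
```

Call:
{"op": "arm_command", "data": {"deltas": [{"hand": 40,"tx": 0,"ty": 0,"tz": 0,"wx": 0,"wy": 0,"wz": 0},{"hand": 40,"tx": 0,"ty": 0,"tz": 0,"wx": 0,"wy": 0,"wz": 0},{"hand": 40,"tx": 0,"ty": 0,"tz": 0,"wx": 0,"wy": 0,"wz": 0},{"hand": 40,"tx": 0,"ty": 0,"tz": 0,"wx": 0,"wy": 0,"wz": 0}]}}

```text
clock: 37.12
eef_pos: [630.6, 91.3, 46.8]
tcp_rot: [3.14, 0.0, 1.662]
contact_force: [-1.8, -2.5, 7.0]
opening: 0.57
grasp_force: 36.0
```

Call:
{"op": "arm_command", "data": {"deltas": [{"hand": 40,"tx": 0,"ty": 0,"tz": -5,"wx": 0,"wy": 0,"wz": 0},{"hand": 40,"tx": 0,"ty": 0,"tz": -15,"wx": 0,"wy": 0,"wz": 0},{"hand": 40,"tx": 0,"ty": 0,"tz": -35,"wx": 0,"wy": 0,"wz": 0},{"hand": 40,"tx": 0,"ty": 0,"tz": -40,"wx": 0,"wy": 0,"wz": 0},{"hand": 40,"tx": -40,"ty": -12,"tz": 0,"wx": 0,"wy": 0,"wz": 0},{"hand": 40,"tx": -50,"ty": -16,"tz": 0,"wx": 0,"wy": 0,"wz": 0},{"hand": 40,"tx": -50,"ty": -16,"tz": 0,"wx": 0,"wy": 0,"wz": 0},{"hand": 40,"tx": -50,"ty": -16,"tz": 0,"wx": 0,"wy": 0,"wz": 0}]}}

```text
clock: 38.12
eef_pos: [587.1, -104.6, 141.5]
tcp_rot: [3.14, 0.0, 1.662]
contact_force: [0.7, -0.1, -1.1]
opening: 0.564
grasp_force: 36.2
```

Call:
{"op": "arm_command", "data": {"deltas": [{"hand": 40,"tx": -45,"ty": -16,"tz": 0,"wx": 0,"wy": 0,"wz": 0},{"hand": 40,"tx": -39,"ty": -15,"tz": 0,"wx": 0,"wy": 0,"wz": 0},{"hand": 40,"tx": 0,"ty": 0,"tz": 0,"wx": 0,"wy": 0,"wz": 0},{"hand": 40,"tx": 0,"ty": 0,"tz": 0,"wx": 0,"wy": 0,"wz": 0}]}}

```text
clock: 38.62
eef_pos: [564.3, -189.4, 141.0]
tcp_rot: [3.141, -0.0, 1.661]
contact_force: [0.3, -0.3, -0.0]
opening: 0.566
grasp_force: 36.2
```

Run:
```python
from h import *
delta(563.8,-189.3,37,1.6635)
```

```text
at [ 564.3 -189.4  141. ] [ 3.141 -0.     1.661] -> wz -0.002 tx 0.2 ty -0.5 tz 104.0
```

Call:
{"op": "arm_command", "data": {"deltas": [{"hand": 40,"tx": 0,"ty": -0.5,"tz": 30,"wx": 0,"wy": 0,"wz": 0},{"hand": 40,"tx": 0,"ty": 0,"tz": 40,"wx": 0,"wy": 0,"wz": 0},{"hand": 40,"tx": 0,"ty": 0,"tz": 30,"wx": 0,"wy": 0,"wz": 0},{"hand": 40,"tx": 0,"ty": 0,"tz": 0,"wx": 0,"wy": 0,"wz": 0},{"hand": 40,"tx": 0,"ty": 0,"tz": 4,"wx": 0,"wy": 0,"wz": 0},{"hand": 40,"tx": 0,"ty": 0,"tz": 4,"wx": 0,"wy": 0,"wz": 0},{"hand": 40,"tx": 0,"ty": 0,"tz": 4,"wx": 0,"wy": 0,"wz": 0},{"hand": 40,"tx": 0,"ty": 0,"tz": 0,"wx": 0,"wy": 0,"wz": 0}]}}

```text
clock: 39.62
eef_pos: [563.5, -189.8, 28.4]
tcp_rot: [3.142, 0.0, 1.662]
contact_force: [0.2, 0.2, 0.5]
opening: 0.566
grasp_force: 36.3
```

Call:
{"op": "arm_command", "data": {"deltas": [{"hand": 40,"tx": 0,"ty": 0,"tz": 4,"wx": 0,"wy": 0,"wz": 0},{"hand": 40,"tx": 0,"ty": 0,"tz": 4,"wx": 0,"wy": 0,"wz": 0},{"hand": 40,"tx": 0,"ty": 0,"tz": 4,"wx": 0,"wy": 0,"wz": 0},{"hand": 40,"tx": 0,"ty": 0,"tz": 0,"wx": 0,"wy": 0,"wz": 0}]}}

```text
clock: 40.12
eef_pos: [563.2, -189.6, 15.8]
tcp_rot: [-3.141, -0.0, 1.662]
contact_force: [0.8, -0.1, 0.0]
opening: 0.572
grasp_force: 36.3
```

Call:
{"op": "arm_command", "data": {"deltas": [{"hand": 62,"tx": 0,"ty": 0,"tz": 0,"wx": 0,"wy": 0,"wz": 0},{"hand": 62,"tx": 0,"ty": 0,"tz": 0,"wx": 0,"wy": 0,"wz": 0},{"hand": 62,"tx": 0,"ty": 0,"tz": 0,"wx": 0,"wy": 0,"wz": 0},{"hand": 62,"tx": 0,"ty": 0,"tz": -25,"wx": 0,"wy": 0,"wz": 0},{"hand": 62,"tx": 0,"ty": 0,"tz": -50,"wx": 0,"wy": 0,"wz": 0},{"hand": 68,"tx": 30,"ty": 10,"tz": -50,"wx": 0,"wy": 0,"wz": 0},{"hand": 68,"tx": 48,"ty": 16,"tz": 0,"wx": 0,"wy": 0,"wz": 0},{"hand": 68,"tx": 48,"ty": 16,"tz": 0,"wx": 0,"wy": 0,"wz": 0}]}}

```text
clock: 41.12
eef_pos: [594.6, -59.4, 142.5]
tcp_rot: [3.139, 0.0, 1.661]
contact_force: [0.8, 0.1, 0.7]
opening: 0.789
grasp_force: 0.0
```

Call:
{"op": "arm_command", "data": {"deltas": [{"hand": 68,"tx": 48,"ty": 17,"tz": 0,"wx": 0,"wy": 0,"wz": 0},{"hand": 68,"tx": 48,"ty": 17,"tz": 0,"wx": 0,"wy": 0,"wz": 0},{"hand": 68,"tx": 51,"ty": 16,"tz": 0,"wx": 0,"wy": 0,"wz": 0},{"hand": 68,"tx": 0,"ty": 0,"tz": 0,"wx": 0,"wy": 0,"wz": 0},{"hand": 68,"tx": 0,"ty": 0,"tz": 0,"wx": 0,"wy": 0,"wz": 0}]}}

```text
clock: 41.75
eef_pos: [630.0, 90.3, 141.1]
tcp_rot: [-3.141, 0.0, 1.663]
contact_force: [-0.5, 0.8, -0.3]
opening: 0.798
grasp_force: 0.0
```

Run:
```python
from h import *
delta(629.2,91.2,30,1.6635)
t=grab('top','t11.png');ring(t,(564,-189),z=19,fish=False,n=12,k=8)
```

```text
at [630.   90.3 141.1] [-3.141  0.     1.663] -> wz -0.001 tx 1.0 ty -0.7 tz 111.1
outer [] inner [(np.float64(19.6), [563.4, -188.7], np.float64(0.62), 148), (np.float64(20.1), [563.5, -188.6], np.float64(0.63), 145), (np.float64(19.2), [563.5, -188.7], np.float64(0.63), 151)]
```

The 24 mm ring is in section 3. Last is the 32 mm ring on step 2.

Call:
{"op": "arm_command", "data": {"deltas": [{"hand": 68,"tx": 1,"ty": -0.5,"tz": 30,"wx": 0,"wy": 0,"wz": 0},{"hand": 68,"tx": 0,"ty": 0,"tz": 35,"wx": 0,"wy": 0,"wz": 0},{"hand": 68,"tx": 0,"ty": 0,"tz": 30,"wx": 0,"wy": 0,"wz": 0},{"hand": 68,"tx": 0,"ty": 0,"tz": 12,"wx": 0,"wy": 0,"wz": 0},{"hand": 68,"tx": 0,"ty": 0,"tz": 4,"wx": 0,"wy": 0,"wz": 0},{"hand": 68,"tx": 0,"ty": 0,"tz": 0,"wx": 0,"wy": 0,"wz": 0}]}}

```text
clock: 42.55
eef_pos: [630.3, 91.1, 31.1]
tcp_rot: [3.141, -0.0, 1.661]
contact_force: [1.3, -1.1, -0.7]
opening: 0.795
grasp_force: 0.0
```

Call:
{"op": "arm_command", "data": {"deltas": [{"hand": 40,"tx": 0,"ty": 0,"tz": 0,"wx": 0,"wy": 0,"wz": 0},{"hand": 40,"tx": 0,"ty": 0,"tz": 0,"wx": 0,"wy": 0,"wz": 0},{"hand": 40,"tx": 0,"ty": 0,"tz": 0,"wx": 0,"wy": 0,"wz": 0},{"hand": 40,"tx": 0,"ty": 0,"tz": 0,"wx": 0,"wy": 0,"wz": 0}]}}

```text
clock: 43.05
eef_pos: [630.6, 91.5, 32.0]
tcp_rot: [3.14, 0.0, 1.662]
contact_force: [-1.3, -0.6, 7.0]
opening: 0.567
grasp_force: 34.9
```

Call:
{"op": "arm_command", "data": {"deltas": [{"hand": 40,"tx": 0,"ty": 0,"tz": -5,"wx": 0,"wy": 0,"wz": 0},{"hand": 40,"tx": 0,"ty": 0,"tz": -15,"wx": 0,"wy": 0,"wz": 0},{"hand": 40,"tx": 0,"ty": 0,"tz": -35,"wx": 0,"wy": 0,"wz": 0},{"hand": 40,"tx": 0,"ty": 0,"tz": -45,"wx": 0,"wy": 0,"wz": 0},{"hand": 40,"tx": -30,"ty": -11,"tz": -11,"wx": 0,"wy": 0,"wz": 0},{"hand": 40,"tx": -50,"ty": -21,"tz": 0,"wx": 0,"wy": 0,"wz": 0},{"hand": 40,"tx": -50,"ty": -21,"tz": 0,"wx": 0,"wy": 0,"wz": 0},{"hand": 40,"tx": -50,"ty": -21,"tz": 0,"wx": 0,"wy": 0,"wz": 0}]}}

```text
clock: 44.05
eef_pos: [572.1, -96.0, 142.6]
tcp_rot: [3.14, 0.0, 1.662]
contact_force: [1.0, -0.6, -0.8]
opening: 0.564
grasp_force: 36.2
```

Call:
{"op": "arm_command", "data": {"deltas": [{"hand": 40,"tx": -32,"ty": -16,"tz": 0,"wx": 0,"wy": 0,"wz": 0},{"hand": 40,"tx": 0,"ty": 0,"tz": 0,"wx": 0,"wy": 0,"wz": 0},{"hand": 40,"tx": 0,"ty": 0,"tz": 0,"wx": 0,"wy": 0,"wz": 0}]}}

```text
clock: 44.42
eef_pos: [559.9, -127.6, 142.0]
tcp_rot: [3.14, 0.0, 1.661]
contact_force: [-0.2, 0.3, 0.6]
opening: 0.571
grasp_force: 36.2
```

Run:
```python
from h import *
delta(558.1,-128.1,37,1.6635)
```

```text
at [ 559.9 -127.6  142. ] [3.14  0.    1.661] -> wz -0.002 tx -0.4 ty -1.8 tz 105.0
```

Call:
{"op": "arm_command", "data": {"deltas": [{"hand": 40,"tx": -0.5,"ty": -1.8,"tz": 30,"wx": 0,"wy": 0,"wz": 0},{"hand": 40,"tx": 0,"ty": 0,"tz": 40,"wx": 0,"wy": 0,"wz": 0},{"hand": 40,"tx": 0,"ty": 0,"tz": 30,"wx": 0,"wy": 0,"wz": 0},{"hand": 40,"tx": 0,"ty": 0,"tz": 0,"wx": 0,"wy": 0,"wz": 0},{"hand": 40,"tx": 0,"ty": 0,"tz": 4,"wx": 0,"wy": 0,"wz": 0},{"hand": 40,"tx": 0,"ty": 0,"tz": 4,"wx": 0,"wy": 0,"wz": 0},{"hand": 40,"tx": 0,"ty": 0,"tz": 4,"wx": 0,"wy": 0,"wz": 0},{"hand": 40,"tx": 0,"ty": 0,"tz": 0,"wx": 0,"wy": 0,"wz": 0}]}}

```text
clock: 45.42
eef_pos: [557.6, -128.6, 29.4]
tcp_rot: [3.142, 0.0, 1.662]
contact_force: [0.6, 0.7, -0.4]
opening: 0.561
grasp_force: 36.4
```

Call:
{"op": "arm_command", "data": {"deltas": [{"hand": 40,"tx": 0,"ty": 0,"tz": 4,"wx": 0,"wy": 0,"wz": 0},{"hand": 40,"tx": 0,"ty": 0,"tz": 4,"wx": 0,"wy": 0,"wz": 0},{"hand": 40,"tx": 0,"ty": 0,"tz": 4,"wx": 0,"wy": 0,"wz": 0},{"hand": 40,"tx": 0,"ty": 0,"tz": 0,"wx": 0,"wy": 0,"wz": 0}]}}

```text
clock: 45.92
eef_pos: [557.3, -128.5, 16.8]
tcp_rot: [-3.141, -0.0, 1.662]
contact_force: [0.1, 0.0, 0.0]
opening: 0.565
grasp_force: 36.4
```

Call:
{"op": "arm_command", "data": {"deltas": [{"hand": 62,"tx": 0,"ty": 0,"tz": 0,"wx": 0,"wy": 0,"wz": 0},{"hand": 62,"tx": 0,"ty": 0,"tz": 0,"wx": 0,"wy": 0,"wz": 0},{"hand": 62,"tx": 0,"ty": 0,"tz": 0,"wx": 0,"wy": 0,"wz": 0},{"hand": 62,"tx": 0,"ty": 0,"tz": -25,"wx": 0,"wy": 0,"wz": 0},{"hand": 62,"tx": 0,"ty": 0,"tz": -50,"wx": 0,"wy": 0,"wz": 0},{"hand": 34,"tx": -10,"ty": -35,"tz": -50,"wx": 0,"wy": 0,"wz": 0},{"hand": 34,"tx": -10,"ty": -35,"tz": 0,"wx": 0,"wy": 0,"wz": 0},{"hand": 34,"tx": -10,"ty": -35,"tz": 0,"wx": 0,"wy": 0,"wz": 0}]}}

```text
clock: 46.92
eef_pos: [455.2, -168.4, 143.2]
tcp_rot: [3.14, 0.001, 1.662]
contact_force: [0.2, 0.1, -1.0]
opening: 0.394
grasp_force: 0.0
```

Call:
{"op": "arm_command", "data": {"deltas": [{"hand": 34,"tx": 0,"ty": 0,"tz": 0,"wx": 0,"wy": 0,"wz": 0},{"hand": 34,"tx": 0,"ty": 0,"tz": 0,"wx": 0,"wy": 0,"wz": 0}]}}

```text
clock: 47.18
eef_pos: [456.7, -168.1, 142.6]
tcp_rot: [3.14, 0.0, 1.661]
contact_force: [0.5, 0.5, -0.0]
opening: 0.397
grasp_force: 0.0
```

Run:
```python
from h import *
w=grab('wrist','w12.png');t=grab('top','t12.png')
delta(456,-168.5,16,1.6635)
for p in((557,-128),(564,-189),(570,-250)):
    ring(w,p,z=19,n=40,k=3)
a=t['image'][100:200,240:370,::-1];b=cv2.imread('pics/w12.png')
cv2.imwrite('pics/c12.png',cv2.resize(np.hstack([cv2.resize(a,(499,384),interpolation=cv2.INTER_CUBIC),b]),None,fx=.79,fy=.79))
```

```text
at [ 456.9 -167.9  142.4] [3.141 0.    1.662] -> wz -0.001 tx -0.5 ty -1.0 tz 126.4
outer [(np.float64(47.9), [552.7, -128.1], np.float64(0.77), 94), (np.float64(48.1), [552.8, -128.1], np.float64(0.85), 97)] inner [(np.float64(27.3), [552.8, -128.3], np.float64(0.36), 184), (np.float64(26.9), [552.9, -128.4], np.float64(0.4), 187), (np.float64(26.6), [553.0, -128.4], np.float64(0.43), 190)]
outer [] inner [(np.float64(14.0), [559.8, -184.0], np.float64(0.43), 199), (np.float64(14.6), [559.8, -184.1], np.float64(0.49), 196), (np.float64(15.2), [559.8, -184.1], np.float64(0.53), 193)]
outer [] inner []
```

View pics/c12.png

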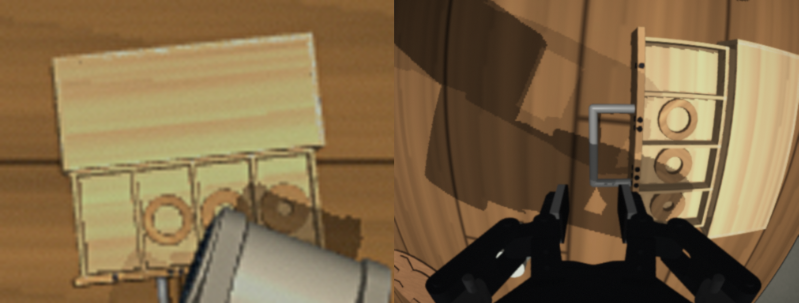

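Rings 32, 24 and 16 lie flat in sections 2, 3 and 4 (at (167,217), (222,208) and (285,205) on the left). I'll grip the handle and push the drawer shut.

Call:
{"op": "arm_command", "data": {"deltas": [{"hand": 34,"tx": 0,"ty": -1,"tz": 40,"wx": 0,"wy": 0,"wz": 0},{"hand": 34,"tx": 0,"ty": 0,"tz": 45,"wx": 0,"wy": 0,"wz": 0},{"hand": 34,"tx": 0,"ty": 0,"tz": 27,"wx": 0,"wy": 0,"wz": 0},{"hand": 34,"tx": 0,"ty": 0,"tz": 13,"wx": 0,"wy": 0,"wz": 0},{"hand": 34,"tx": 0,"ty": 0,"tz": 0,"wx": 0,"wy": 0,"wz": 0},{"hand": 0,"tx": 0,"ty": 0,"tz": 0,"wx": 0,"wy": 0,"wz": 0},{"hand": 0,"tx": 0,"ty": 0,"tz": 0,"wx": 0,"wy": 0,"wz": 0},{"hand": 0,"tx": 0,"ty": 0,"tz": 0,"wx": 0,"wy": 0,"wz": 0}]}}

```text
clock: 48.28
eef_pos: [455.8, -168.3, 18.3]
tcp_rot: [3.139, 0.001, 1.662]
contact_force: [0.2, 1.3, 7.6]
opening: 0.098
grasp_force: 34.6
```

Call:
{"op": "arm_command", "data": {"deltas": [{"hand": 0,"tx": 0,"ty": 5,"tz": 0,"wx": 0,"wy": 0,"wz": 0},{"hand": 0,"tx": 0,"ty": 11,"tz": 0,"wx": 0,"wy": 0,"wz": 0},{"hand": 0,"tx": 0,"ty": 15,"tz": 0,"wx": 0,"wy": 0,"wz": 0},{"hand": 0,"tx": 0,"ty": 15,"tz": 0,"wx": 0,"wy": 0,"wz": 0},{"hand": 0,"tx": 0,"ty": 15,"tz": 0,"wx": 0,"wy": 0,"wz": 0},{"hand": 0,"tx": 0,"ty": 15,"tz": 0,"wx": 0,"wy": 0,"wz": 0},{"hand": 0,"tx": 0,"ty": 11,"tz": 0,"wx": 0,"wy": 0,"wz": 0},{"hand": 0,"tx": 0,"ty": 5,"tz": 0,"wx": 0,"wy": 0,"wz": 0}]}}

```text
clock: 49.28
eef_pos: [547.4, -159.4, 18.3]
tcp_rot: [3.14, 0.0, 1.662]
contact_force: [-2.3, 3.0, 9.6]
opening: 0.097
grasp_force: 34.8
```

Call:
{"op": "arm_command", "data": {"deltas": [{"hand": 0,"tx": 0,"ty": 5,"tz": 0,"wx": 0,"wy": 0,"wz": 0},{"hand": 0,"tx": 0,"ty": 5,"tz": 0,"wx": 0,"wy": 0,"wz": 0},{"hand": 0,"tx": 0,"ty": 4,"tz": 0,"wx": 0,"wy": 0,"wz": 0},{"hand": 0,"tx": 0,"ty": 3,"tz": 0,"wx": 0,"wy": 0,"wz": 0},{"hand": 0,"tx": 0,"ty": 0,"tz": 0,"wx": 0,"wy": 0,"wz": 0}]}}

```text
clock: 49.9
eef_pos: [564.2, -157.8, 18.3]
tcp_rot: [3.14, -0.0, 1.662]
contact_force: [0.4, 5.1, 6.7]
opening: 0.104
grasp_force: 34.6
```

Call:
{"op": "arm_command", "data": {"deltas": [{"hand": 0,"tx": 0,"ty": 2,"tz": 0,"wx": 0,"wy": 0,"wz": 0},{"hand": 0,"tx": 0,"ty": 2,"tz": 0,"wx": 0,"wy": 0,"wz": 0},{"hand": 0,"tx": 0,"ty": 1.5,"tz": 0,"wx": 0,"wy": 0,"wz": 0},{"hand": 0,"tx": 0,"ty": 0,"tz": 0,"wx": 0,"wy": 0,"wz": 0}]}}

```text
clock: 50.4
eef_pos: [566.6, -157.5, 18.2]
tcp_rot: [-3.138, -0.001, 1.662]
contact_force: [-9.5, 0.9, 15.9]
opening: 0.103
grasp_force: 35.6
```

The stop is reached: travel was about 111.5 mm and the reaction is building. I'll let go and retreat.

Call:
{"op": "arm_command", "data": {"deltas": [{"hand": 0,"tx": 0,"ty": -1,"tz": 0,"wx": 0,"wy": 0,"wz": 0},{"hand": 30,"tx": 0,"ty": 0,"tz": 0,"wx": 0,"wy": 0,"wz": 0},{"hand": 30,"tx": 0,"ty": 0,"tz": 0,"wx": 0,"wy": 0,"wz": 0},{"hand": 30,"tx": 0,"ty": 0,"tz": 0,"wx": 0,"wy": 0,"wz": 0},{"hand": 30,"tx": 0,"ty": 0,"tz": -30,"wx": 0,"wy": 0,"wz": 0},{"hand": 30,"tx": 0,"ty": 0,"tz": -50,"wx": 0,"wy": 0,"wz": 0},{"hand": 30,"tx": -30,"ty": -40,"tz": -50,"wx": 0,"wy": 0,"wz": 0},{"hand": 30,"tx": -50,"ty": -40,"tz": -20,"wx": 0,"wy": 0,"wz": 0}]}}

```text
clock: 51.4
eef_pos: [502.9, -237.5, 162.7]
tcp_rot: [3.138, 0.002, 1.664]
contact_force: [0.6, -0.6, 0.1]
opening: 0.35
grasp_force: 0.0
```

Call:
{"op": "arm_command", "data": {"deltas": [{"hand": 30,"tx": 0,"ty": 0,"tz": 0,"wx": 0,"wy": 0,"wz": 0},{"hand": 30,"tx": 0,"ty": 0,"tz": 0,"wx": 0,"wy": 0,"wz": 0}]}}

```text
clock: 51.65
eef_pos: [502.1, -237.1, 160.0]
tcp_rot: [3.141, -0.0, 1.661]
contact_force: [0.6, 1.5, -0.5]
opening: 0.349
grasp_force: 0.0
```

Run:
```python
from h import *
f=grab('wrist','w13.png');im=f['image'].astype(int)
th=.0927;ux=np.array([np.cos(th),np.sin(th)]);uy=np.array([-ux[1],ux[0]]);C=np.array([673,-148.3])
# bar position along unit x from bright grey pixels crossing near unit y=20, 0, -20
for b in(20,0,-20):
    L=[]
    for a in np.arange(-135,-90,.5):
        u,v=proj(f,[*(C+a*ux+b*uy),31],True);p=im[int(round(v)),int(round(u))]
        if p.max()-p.min()<25 and p.max()>70:L.append(a)
    print(b,(L[0],L[-1],np.mean(L)) if L else None)
print(r.sense()['eef_pos'],r.sense()['contact_force'])
```

```text
20 (np.float64(-114.0), np.float64(-104.0), np.float64(-109.0))
0 (np.float64(-113.5), np.float64(-104.5), np.float64(-109.0))
-20 (np.float64(-114.0), np.float64(-104.5), np.float64(-109.25))
[ 502.26144888 -236.55040596  159.5690737 ] [ 0.40811246  0.26078027 -0.06960116]
```

```bash
python3 -c "
from rig import r
print(r.sign_off())"
```

```text
the job is handed in; nothing more can be done
None
```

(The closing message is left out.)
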